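# Fetch the last tile from the right box and close up the windmill

### The job

The windmill of oblong tiles on the sample board lacks one. In the row of shut boxes open only the one whose lid bears the raised oblong, lifting its lid right up to the stop, take out the tile, and lay it flat in the empty place, right side up as it lay, pushed snug against both neighbouring tiles with no gap to be seen. Leave the other lids shut and everything else where it stands.

Things in the scene. Friction and masses are not known exactly. Their poses are not given: they have to be found in the camera images.
- box_bar: The box to open, one of three alike in a row (90 mm pitch, on a 6 mm strip; order changes); its lid bears a raised dark oblong 48 x 24 mm, long along box x. Outside 106 (x) x 86 (y) x 32 mm, walls 3, floor 4 mm. Origin: centre of its underside, 6 mm above the worktop; x points from lip to hinge (yaw 0.85 to 1.1: hinge far and left); hinge line at box x = +53, z = +32 mm.
- box_square: Another box of the same row, same size and axes; its lid bears a raised 24 mm square. To stay shut.
- box_disc: Another box of the same row, same size and axes; its lid bears a raised disc 26 mm across. To stay shut.
- lid_square (a joint): Lid of box_square: 0 shut, 1.0 rad fully open (stop). Stiff hinge (0.06 N m, about 0.8 N at the lip): it stays where it is left.
- lid_disc (a joint): Lid of box_disc: 0 shut, 1.0 rad fully open (stop). Stiff hinge (0.06 N m, about 0.8 N at the lip): it stays where it is left.
- lid_bar (a joint): White lid of box_bar, 5 mm thick, lying on the rim: 0 shut, 1.0 rad at its stop. Stiff hinge (0.06 N m, about 0.8 N at the lip), stays where left. Fully open it still leans over the rear of the box and blocks a gripper pointing straight down; one tilted 35 to 45 degrees (fingers pointing down and towards the hinge) reaches in under it.
- lip_bar (a point): Middle of the front edge, on the underside, of the pull lip of box_bar's lid: 44 mm wide, 5 mm thick, it stands 16 mm proud of the box's front wall, 38 mm above the worktop when shut, nothing beneath it; 122 mm from the hinge line. Closed fingertips, tilted about 45 degrees, can be put under it and lift it along the arc.
- tile: The loose oblong white ceramic tile, 48 (its x) x 24 (its y) x 14 mm, about 45 g. Origin: centre of its underside. It lies flat in box_bar, out of sight until the lid is open, its long side along box x within 0.1 rad, its centre 45 to 52 mm in front of the hinge.
- board: Plywood board 140 (x) x 140 (y) x 12 mm, fixed; origin: centre of its underside, board yaw -0.9 to -0.6. Three tiles like the loose one are bonded on, centres in board x, y (mm): (34, 8) and (-14, 32), both long along y; (22, 44), long along x. With the fourth they make a windmill 72 mm square round a 24 mm square hollow.
- gap (a point): Centre of the empty fourth place, on the board's upper face (12 mm above the worktop), axes as the board's; at board (-2, -4), long along x; open towards -x and -y. A tile there has its +x end against one bonded tile and the -x half of its +y side against the end of another.
- salt_shaker: Salt shaker, 44 x 44 x 90 mm, standing; bystander. Origin: centre of its underside.
- masking_tape: Roll of masking tape, 104 x 102 x 25 mm, lying; bystander. Origin: centre of its underside.
- tape_measure: Pocket tape measure, 32 x 88 x 64 mm; bystander. Origin: centre of its underside.
- wall_scraper: Wall scraper, 205 x 70 x 18 mm, lying; bystander. Origin: centre of its underside.
- pencil: Pencil, 123 mm long and 7 mm thick, lying; bystander. Origin: centre of its underside.

How it is judged:
By the outcome, as a careful person would: the job done as asked, in the order asked, and still so for the second after the job is handed in, with the robot touching nothing.
It also fails if it takes over 72 s, if anything falls off the work surface, if the arm or the gripper's body presses on something with over 40 N, if the wrist force passes 120 N, or if a joint passes its speed limit or range.

### The arm

A 7-joint arm with a two-finger parallel gripper is mounted at the origin on a cart in front of the work surface, level with it; the furniture and walls round the work are solid. World frame = base frame: x ahead of the robot, y to its left, z up, the work surface at z = 0. Lengths are in m, angles in rad, forces in N, time in s.
With the tool pointing down it reaches from about 0.4 to 0.875 m from the base axis. Payload 19.3 kg.
Tool frame: the origin (TCP) lies midway between the tips of the shut fingers; the grasp point (between the pads) lies 19 mm behind it; z points along the fingers, y is the line along which they close (so a half turn about z gives the same grasp; the last joint's range is limited). The gripper opens to 85 mm and grips with 20 to 120 N. Pads are 22 mm wide; open, the fingers measure 114 mm over their backs; the gripper's body (76 mm by 85 mm) begins 54 mm behind the grasp point. The pads swing forward as they close: fully open they stand 13 mm farther back than shut.
Start: joints at [1.037, 0.521, -0.036, 1.599, 0.021, 1.021, -0.113], TCP at [0.28, -0.559, 0.231] pointing down, gripper open.
Joint ranges: [-2.91, 2.91], [-0.3, 2.13], [-1.5, 1.42], [0.17, 2.43], [-1.26, 4.41], [0.16, 1.93], [-2.52, 2.52]. Speed limits (rad/s): [1.89, 1.89, 2.39, 2.39, 3.01, 3.01, 3.01].

### API

Orientations are given as [roll, pitch, yaw] about the fixed x, y, z axes, in that order (R = Rz(yaw) Ry(pitch) Rx(roll)).
In Python, from workcell import bot gives the robot as it stands.
- The arm moves only by the shell command python3 nudge.py FILE [FORCE], which reads ROWS from the file FILE. ROWS is a JSON list of rows, 1 to 5 of them, each written [opening, [dx, dy, dz], [rx, ry, rz]]: the finger opening in m, then dx, dy, dz in m, then a rotation vector rx, ry, rz in rad; each row is the pose to reach, as a shift and turn from the pose commanded when the command began, along the tool's axes at that moment; what a row does not reach only later rows make up. A row lasts 1/8 s, in which the tool goes at most 0.0625 m and 0.188 rad, less where a joint would pass 70% of its speed; a pose out of reach is approached as far as the arm can. The fingers move at their own pace and stop on an object; FORCE is the grip in N (left out, the last holds). Time passes only in rows, so rows that do not move let the fingers close. It prints the time, the measured TCP pose, the force, the opening and the grip force at its end. Input that does not fit is refused with a message, and nothing moves.
- bot.observe(): the state, without advancing time (a new reading comes with each control period).
- bot.grab_frame(name): name is "scene" or "top" or "wrist"; returns the picture (384x512x3 uint8, blue, green, red); there is no depth.
- bot.calibration(name): a dict with "vfov" (degrees; the focal length in pixels is half the picture's height over the tangent of half this angle, whatever the lens; pixels are square), "cx", "cy" (the principal point, pixels), "eye" and "attitude" of the camera in the world. Camera axes: x right, y down, z forward; pixel columns grow to the right and rows downward; lengths in m; the calibration is good to about 2 mm. The wrist camera is an equidistant fisheye: a pixel r from the principal point sees the ray r / f radians off the axis. A picture is of the moment at which its call begins: read the wrist's pose just before it. calibration takes no time and is no camera call; for the wrist camera it gives the pose at the moment of the call.
- bot.job_done(): hands the job in; it is judged then, once.
The state is a dict: "clock": time; "qpos": joint angles; "qd": joint speeds; "joint_efforts": joint torques, N m; "position": TCP position; "tool_rot": TCP orientation; "force": force on the tool from outside, world axes, zero at the start; "moment": the same for the moment, N m; "grip_width": finger opening in m; "finger_force": force on a finger pad.
Only numpy, scipy, OpenCV 4.12 (cv2) and the standard library are available. Lean on these libraries where they do the work, as an engineer would, in place of code of your own. Each camera call takes 0.05 s, during which the arm holds its last target. There are 200 camera calls.

## Working session

There is one attempt and no reset: what is moved stays moved. The work goes in short steps, Python scripts to look and compute and a shell command to move; the robot and the scene stay as the last step left them, time stands still between calls to the robot, and variables do not carry over. Pictures are saved under pics/ and viewed, at most 10 in all, crops included, and the job is handed in when it is done.

```bash
ls; mkdir -p pics; python3 - <<'E'
from workcell import bot
import cv2,numpy as np
for n in("scene","top"):
    im=bot.grab_frame(n); cv2.imwrite(f"pics/{n}0.png",im); print(n,bot.calibration(n))
print(bot.calibration("wrist")); print(bot.observe())
a=cv2.imread("pics/scene0.png");b=cv2.imread("pics/top0.png")
E
```

```text
nudge.py
pics
workcell.py
scene {'vfov': 53.396366742384416, 'cx': 253.34904558736773, 'cy': 192.41894933284178, 'eye': array([-0.24359833,  0.61601191,  1.14517472]), 'attitude': array([-2.41316996,  0.00898366, -2.21380942])}
top {'vfov': 44.12011081255245, 'cx': 248.49329351369724, 'cy': 186.93904538708145, 'eye': array([-0.75181065, -0.19529567,  1.71276322]), 'attitude': array([-2.47071783e+00,  1.16564619e-03, -1.37954631e+00])}
{'vfov': 65.70646984690485, 'cx': 257.32834447690664, 'cy': 190.21345635517798, 'eye': array([ 0.34089213, -0.52676175,  0.37346513]), 'attitude': array([ 2.86243959e+00,  7.50265213e-04, -1.10741701e+00])}
{'clock': 0.1, 'qpos': array([ 1.03679634,  0.52187717, -0.03631121,  1.59994745,  0.02119288,
        1.02106731, -0.11278248]), 'qd': array([ 0.00152784,  0.00070499, -0.00080094, -0.00167896,  0.00070686,
        0.00111342,  0.00119664]), 'joint_efforts': array([ 4.20231736e-03, -9.28488278e+01,  1.98465563e+00, -3.70529079e+01,
        1.82261481e-02,  5.45024173e-03, -4.04918364e-05]), 'position': array([ 0.27943069, -0.55873755,  0.23083286]), 'tool_rot': array([-3.14068033e+00,  6.45907014e-05,  4.63788709e-01]), 'force': array([ 0.21931268, -0.51514122, -0.3567562 ]), 'moment': array([-0.03361969, -0.00863227, -0.00420425]), 'finger_force': 0.0, 'grip_width': 0.08544648194435897}
```

View pics/scene0.png

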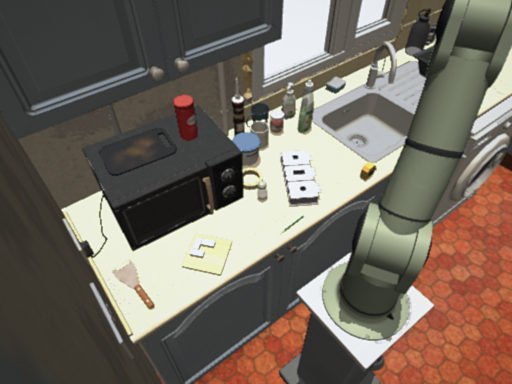

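View pics/top0.png

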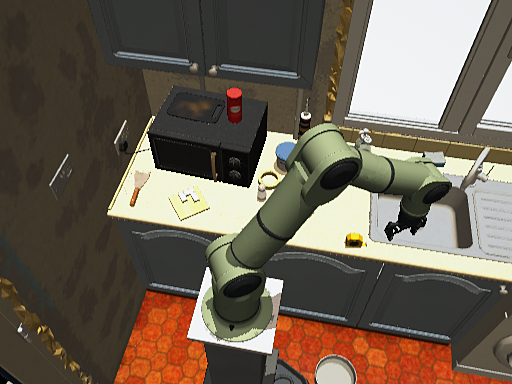

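The scene view shows the board at about (207,253) and the row of boxes at (296,158), (300,173) and (302,190), the middle lid seeming to bear the oblong. In the top view the arm hides the row; the board is at (189,202).

```bash
cat > h.py <<'E'
from workcell import bot
import cv2,numpy as np
from scipy.spatial.transform import Rotation as R
def ray(c,u,v,fish=False):
    f=192/np.tan(np.radians(c['vfov']/2)); x,y=u-c['cx'],v-c['cy']
    if fish:
        r=np.hypot(x,y)+1e-9; t=r/f; d=np.array([x/r*np.sin(t),y/r*np.sin(t),np.cos(t)])
    else:
        d=np.array([x,y,f]); d/=np.linalg.norm(d)
    return np.array(c['eye']),R.from_euler('xyz',c['attitude']).as_matrix()@d
def onplane(c,u,v,z,fish=False):
    e,d=ray(c,u,v,fish); return e+d*(z-e[2])/d[2]
def proj(c,p,fish=False):
    f=192/np.tan(np.radians(c['vfov']/2)); q=R.from_euler('xyz',c['attitude']).as_matrix().T@(np.array(p)-c['eye'])
    if fish:
        h=np.hypot(q[0],q[1])+1e-12; t=np.arctan2(h,q[2]); return np.array([c['cx']+f*t*q[0]/h,c['cy']+f*t*q[1]/h])
    return np.array([c['cx']+f*q[0]/q[2],c['cy']+f*q[1]/q[2]])
def tri(rays):
    A=sum(np.eye(3)-np.outer(d,d) for e,d in rays); b=sum((np.eye(3)-np.outer(d,d))@e for e,d in rays)
    return np.linalg.solve(A,b)
def pose():
    o=bot.observe(); return o['position'],R.from_euler('xyz',o['tool_rot'])
def goal(p,axes=None):
    """shift and rotvec in tool axes from measured pose to p, axes(matrix)"""
    q,r=pose(); s=r.inv().apply(np.array(p)-q)
    w=np.zeros(3) if axes is None else (r.inv()*R.from_matrix(axes)).as_rotvec()
    print('shift',s.round(4),'rot',w.round(4)); return s,w
def tilt_axes(yaw,t):
    """fingers pointing down, tilted by t towards direction yaw; tool y horizontal, across"""
    h=np.array([np.cos(yaw),np.sin(yaw),0]); z=np.sin(t)*h-np.cos(t)*np.array([0,0,1.]); y=np.cross([0,0,1.],h); 
    return np.c_[np.cross(y,z),y,z]
E
python3 - <<'E'
from h import *
c=bot.calibration("scene")
for n,u,v,z in [("b1",296,158,.043),("b2",300,173,.043),("b3",302,190,.043),("board",207,253,.012),("shaker",262,190,.05),("tapem",368,170,.05)]:
    print(n,onplane(c,u,v,z).round(3))
cv2.imwrite("pics/s_zoom.png",cv2.resize(cv2.imread("pics/scene0.png")[140:290,170:330],None,fx=4,fy=4,interpolation=cv2.INTER_CUBIC)[:600,:640])
print(pose()[1].as_matrix().round(2))
c=bot.calibration("wrist");print(R.from_euler('xyz',c['attitude']).as_matrix().round(2))
E
```

```text
b1 [ 0.596 -0.224  0.043]
b2 [ 0.519 -0.179  0.043]
b3 [ 0.445 -0.124  0.043]
board [0.443 0.316 0.012]
shaker [0.534 0.004 0.05 ]
tapem [ 0.361 -0.403  0.05 ]
[[ 0.89  0.45 -0.  ]
 [ 0.45 -0.89  0.  ]
 [-0.   -0.   -1.  ]]
[[ 0.45 -0.86 -0.25]
 [-0.89 -0.43 -0.12]
 [-0.    0.28 -0.96]]
```

View pics/s_zoom.png

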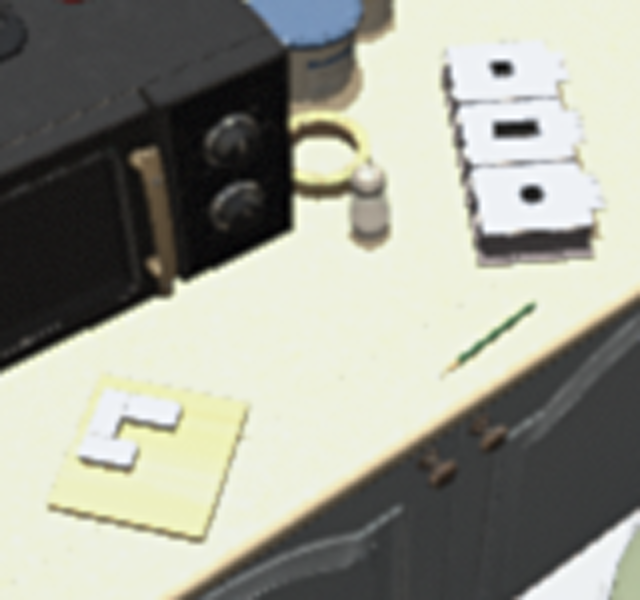

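The zoom shows disc, bar, square from near to far. The oblong lid is the middle one, with its lips facing right (-y). The windmill's empty place is at zoom (165,450). Next I take the wrist camera over the row.

```bash
sed -i 's/y=np.cross(\[0,0,1.\],h)/y=-np.cross([0,0,1.],h)/' h.py; python3 - <<'E'
from h import *
goal([.46,-.26,.25],tilt_axes(1.0,0)); goal([.46,-.26,.25],tilt_axes(1.0,0.)); 
E
```

```text
shift [ 0.2951 -0.1864 -0.019 ] rot [-9.000e-04 -2.000e-04 -5.362e-01]
shift [ 0.2951 -0.1864 -0.019 ] rot [-9.000e-04 -2.000e-04 -5.362e-01]
```

```bash
echo '[[0,[0.05,-0.03,-0.02],[0,0,-0.1]],[0,[0.1,-0.06,-0.02],[0,0,-0.2]],[0,[0.15,-0.09,-0.02],[0,0,-0.3]],[0,[0.2,-0.12,-0.02],[0,0,-0.4]],[0,[0.25,-0.16,-0.02],[0,0,-0.5]]]' > path.dat && python3 nudge.py path.dat && echo '[[0,[0.03,-0.04,0],[0,0,-0.04]],[0,[0.03,-0.04,0],[0,0,-0.04]],[0,[0.03,-0.04,0],[0,0,-0.04]]]' > path.dat && python3 nudge.py path.dat; python3 - <<'E'
from h import *
import pickle
c=bot.calibration("wrist"); im=bot.grab_frame("wrist"); cv2.imwrite("pics/w1.png",im); pickle.dump(c,open("pics/w1.pkl","wb")); print(bot.observe()['clock'],pose()[0])
E
```

```text
clock: 0.72
position: [0.4317, -0.3038, 0.2512]
tool_rot: [3.142, -0.0, 0.967]
force: [0.6, -0.3, -0.2]
grip_width: 0.0002
finger_force: 0.0
clock: 1.1
position: [0.4152, -0.2585, 0.2514]
tool_rot: [3.141, 0.0, 1.003]
force: [-0.3, -1.3, 0.0]
grip_width: -0.0001
finger_force: 0.0
1.15 [ 0.415247   -0.25884983  0.25129464]
```

View pics/w1.png

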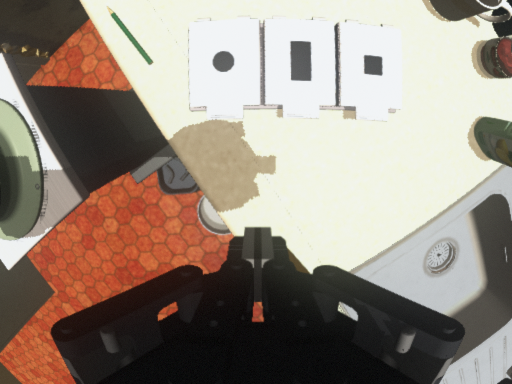

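The wrist view shows disc (223,61), oblong (300,61) and square (373,65) lids, with the middle lip's front edge near y≈119, x 279–322. I take a second view shifted, and measure from both.

```bash
echo '[[0,[0.04,-0.02,0.02],[0,0,0]],[0,[0.06,-0.04,0.03],[0,0,0]],[0,[0.06,-0.04,0.03],[0,0,0]],[0,[0.06,-0.04,0.03],[0,0,0]]]' > path.dat && python3 nudge.py path.dat ; cat > m.py <<'E'
from h import *
import pickle
def boxfeat(im,lo=50):
    hsv=cv2.cvtColor(im,cv2.COLOR_BGR2HSV); g=cv2.cvtColor(im,cv2.COLOR_BGR2GRAY)
    w=((hsv[...,1]<25)&(hsv[...,2]>200)).astype(np.uint8)
    out=[]
    cs,h=cv2.findContours(w,cv2.RETR_CCOMP,cv2.CHAIN_APPROX_NONE)
    for i,c in enumerate(cs):
        a=cv2.contourArea(c)
        if h[0][i][3]>=0 and 250<a<4000:
            r=cv2.minAreaRect(c); out.append((r,a,h[0][i][3]))
    return w,cs,out
E
python3 - <<'E'
from m import *
c2=bot.calibration("wrist"); im=bot.grab_frame("wrist"); cv2.imwrite("pics/w2.png",im); pickle.dump(c2,open("pics/w2.pkl","wb"))
C=[pickle.load(open("pics/w1.pkl","rb")),c2]
for k,n in enumerate(("w1","w2")):
    w,cs,o=boxfeat(cv2.imread(f"pics/{n}.png"))
    for r,a,p in o:
        print(n,np.round(r[0],1),np.round(r[1],1),round(r[2],1),a,cv2.boundingRect(cs[p]),onplane(C[k],*r[0],.045,True).round(4))
E
```

```text
clock: 1.65
position: [0.414, -0.187, 0.2214]
tool_rot: [3.141, 0.0, 1.002]
force: [-0.1, -0.2, -1.5]
grip_width: 0.0002
finger_force: 0.0
w1 [373.  65.] [22. 20.] 90.0 393.0 (83, 0, 429, 273) [ 0.6008 -0.2256  0.045 ]
w1 [222.5  61. ] [23. 22.] 0.0 400.0 (83, 0, 429, 273) [ 0.4476 -0.1305  0.045 ]
w1 [300.5  60.5] [41. 23.] 90.0 885.5 (83, 0, 429, 273) [ 0.5242 -0.1783  0.045 ]
w1 [342.   70.5] [28. 99.] -0.0 759.5 (83, 0, 429, 273) [ 0.5615 -0.2129  0.045 ]
w1 [262.  63.] [86.1  8. ] 88.6 526.5 (83, 0, 429, 273) [ 0.4844 -0.1577  0.045 ]
w1 [128.4  35.1] [75.   9.6] 51.6 540.0 (83, 0, 429, 273) [ 0.3709 -0.0301  0.045 ]
w2 [411.4 115.9] [20.5 22.5] 5.2 401.5 (77, 0, 435, 293) [ 0.6008 -0.2252  0.045 ]
w2 [256.5 111. ] [25. 24.] 0.0 481.5 (77, 0, 435, 293) [ 0.4476 -0.1303  0.045 ]
w2 [339.5 111.5] [23. 45.] 0.0 1001.0 (77, 0, 435, 293) [ 0.5245 -0.1775  0.045 ]
w2 [376.5 120.4] [106.2  20.4] 82.5 719.5 (77, 0, 435, 293) [ 0.5579 -0.2077  0.045 ]
w2 [298.5 110. ] [96.  7.] 90.0 642.5 (77, 0, 435, 293) [ 0.4862 -0.1531  0.045 ]
w2 [146.2  71.1] [89.2 10.4] 51.8 695.5 (77, 0, 435, 293) [ 0.3716 -0.0234  0.045 ]
```

```bash
python3 - <<'E'
from m import *
C=[pickle.load(open(f"pics/w{i}.pkl","rb")) for i in (1,2)]
I=[cv2.imread(f"pics/w{i}.png") for i in (1,2)]
P=[[(373,65),(411.4,115.9)],[(300.5,60.5),(339.5,111.5)],[(222.5,61),(256.5,111)]]
M=[tri([ray(C[k],*p[k],True) for k in (0,1)]) for p in P]
for m in M: print('mark',m.round(4))
d=M[0]-M[2]; yaw=np.arctan2(d[1],d[0])+np.pi/2; print('pitch',np.linalg.norm(d)/2,'yaw',yaw)
h=np.array([np.cos(yaw),np.sin(yaw),0]); l=np.cross([0,0,1],h)
for k in (0,1):
    hsv=cv2.cvtColor(I[k],cv2.COLOR_BGR2HSV)
    for off in (-.012,0,.012):
        s=[]
        for t in np.arange(-.09,.08,.0025):
            p=np.array([.5243,-.1779,.043])+h*t+l*off
            u,v=proj(C[k],p,True); s.append(cv2.getRectSubPix(hsv,(1,1),(float(u),float(v)))[0,0,1])
        print(k,off,' '.join(map(str,map(int,s))))
E
```

```text
mark [ 0.6015 -0.2257  0.0435]
mark [ 0.5251 -0.178   0.0419]
mark [ 0.4476 -0.1303  0.0442]
pitch 0.09053968845657566 yaw 1.0162032262248553
0 -0.012 9 11 14 15 15 15 16 16 17 5 3 4 4 4 4 4 5 5 5 4 4 5 5 4 5 5 5 11 11 12 11 11 10 10 9 10 10 8 12 10 8 11 13 11 12 9 7 4 5 4 5 4 4 4 4 4 5 13 12 9 9 12 15 16 17 17 19 16
0 0 15 17 17 16 15 13 15 18 17 3 3 4 4 4 5 4 5 5 4 5 5 4 5 4 5 5 5 6 5 6 7 5 6 7 6 4 8 5 3 4 5 2 5 6 6 6 6 4 5 5 4 4 4 5 5 4 5 7 16 16 17 16 15 10 8 12 14 17
0 0.012 15 16 20 23 22 17 16 16 16 3 2 3 4 4 4 4 4 4 5 5 5 4 5 4 4 4 5 3 5 3 6 5 9 9 9 6 8 7 6 2 4 7 10 7 8 7 5 4 4 5 4 5 5 4 4 4 4 7 14 15 14 16 18 14 11 13 13 15
1 -0.012 18 19 14 7 9 12 15 14 13 3 3 4 4 4 5 5 5 5 4 4 5 5 5 4 4 5 6 12 10 10 11 13 13 12 12 12 11 11 10 12 11 8 10 10 10 8 6 4 5 5 5 5 4 4 5 5 4 6 14 16 17 21 17 15 18 17 14 13
1 0 15 16 17 16 16 16 16 16 14 3 4 4 4 4 5 4 5 5 5 4 5 5 4 5 5 5 6 10 10 9 10 8 11 9 10 8 5 9 10 8 4 7 4 5 6 6 7 4 5 5 4 5 4 5 4 4 4 10 14 14 13 15 15 14 15 15 15 14
1 0.012 13 14 14 15 12 14 14 14 16 2 4 4 4 4 4 4 4 5 4 5 4 5 5 5 5 4 4 3 4 6 6 6 8 5 8 12 4 8 5 7 4 5 9 5 7 7 5 4 4 5 5 4 4 4 4 4 5 10 13 7 8 8 11 14 15 12 13 16
```

The height agrees at 43 mm and the pitch at 90.5 mm. The lip edge at -69 and rear edge at +53 put the mark at the box centre. Next: tilt 45° and stand off in front of the lip.

```bash
cat >> h.py <<'E'
YAW=1.0162; BC=np.array([.5247,-.1779,0]); H=np.array([np.cos(YAW),np.sin(YAW),0]); L=np.cross([0,0,1.],H)
def boxp(x,y,z): return BC+H*x+L*y+np.array([0,0,z])
E
python3 - <<'E'
from h import *
goal(boxp(-.12,0,.08),tilt_axes(YAW,np.pi/4))
E
```

```text
shift [-0.0526  0.0899  0.1415] rot [ 0.006   0.7854 -0.0132]
```

```bash
echo '[[0,[-0.011,0.018,0.02],[0,0.16,0]],[0,[-0.022,0.036,0.05],[0,0.32,0]],[0,[-0.033,0.054,0.08],[0,0.48,0]],[0,[-0.044,0.072,0.11],[0.003,0.64,-0.006]],[0,[-0.0526,0.09,0.1415],[0.006,0.785,-0.013]]]' > path.dat && python3 nudge.py path.dat; echo '[[0,[0,0,0],[0,0,0]],[0,[0,0,0],[0,0,0]]]' > path.dat && python3 nudge.py path.dat; python3 - <<'E'
from h import *
goal(boxp(-.12,0,.08),tilt_axes(YAW,np.pi/4)); goal(boxp(-.085,0,.022),tilt_axes(YAW,np.pi/4));goal(boxp(-.067,0,.024),tilt_axes(YAW,np.pi/4)); print(bot.observe()['qpos'])
E
```

```text
clock: 2.33
position: [0.4612, -0.2819, 0.0789]
tool_rot: [3.139, -0.79, 1.015]
force: [0.7, 0.1, 1.0]
grip_width: 0.0
finger_force: 0.0
clock: 2.58
position: [0.4615, -0.2791, 0.0801]
tool_rot: [-3.141, -0.785, 1.017]
force: [1.3, 0.2, 0.8]
grip_width: 0.0006
finger_force: 0.0
shift [-0.0006  0.0005 -0.0004] rot [-0.0005  0.0007  0.0003]
shift [-0.0168  0.0005  0.0654] rot [-0.0005  0.0007  0.0003]
shift [-0.0026  0.0005  0.0767] rot [-0.0005  0.0007  0.0003]
[ 1.24100633  0.87932286 -0.57050224  1.81833326 -0.45928733  0.80554181
  0.6162455 ]
```

```bash
echo '[[0,[-0.008,0,0.035],[0,0,0]],[0,[-0.017,0.0005,0.0655],[0,0,0]],[0,[-0.017,0.0005,0.0655],[0,0,0]],[0,[-0.0026,0.0005,0.0767],[0,0,0]],[0,[-0.0026,0.0005,0.0767],[0,0,0]]]' > path.dat && python3 nudge.py path.dat; echo '[[0,[0,0,0],[0,0,0]]]' > path.dat && python3 nudge.py path.dat; python3 - <<'E'
from h import *
goal(boxp(-.067,0,.024))
cv2.imwrite("pics/w3.png",bot.grab_frame("wrist"))
r=.112; t0=np.array([0,0])
for th in np.arange(.1,1.06,.1):
    dx=r*(1-np.cos(th)); dz=r*np.sin(th)+.005
    print(round(th,1),round(.7071*(dx+dz),4),round(.7071*(dx-dz),4))
E
```

```text
clock: 3.2
position: [0.4904, -0.2336, 0.0257]
tool_rot: [3.139, -0.784, 1.022]
force: [-0.2, 0.5, -0.2]
grip_width: -0.0001
finger_force: 0.0
clock: 3.32
position: [0.4894, -0.2348, 0.0245]
tool_rot: [3.141, -0.784, 1.019]
force: [0.6, 0.3, -0.1]
grip_width: -0.0003
finger_force: 0.0
shift [-0.0004  0.      0.0003] rot [0. 0. 0.]
0.1 0.0118 -0.011
0.2 0.0208 -0.0177
0.3 0.0305 -0.0234
0.4 0.0406 -0.0281
0.5 0.0512 -0.0318
0.6 0.0621 -0.0344
0.7 0.0732 -0.0359
0.8 0.0844 -0.0363
0.9 0.0955 -0.0356
1.0 0.1066 -0.0338
```

View pics/w3.png

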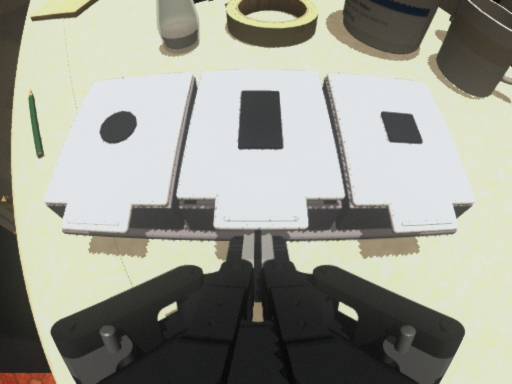

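The closed tips at about (258,235) go in under the middle lip, whose edge runs along y≈222. Now I lift along the arc.

```bash
echo '[[0,[0.006,0,-0.006],[0,0,0]],[0,[0.0118,0,-0.011],[0,0,0]],[0,[0.0208,0,-0.0177],[0,0,0]],[0,[0.0305,0,-0.0234],[0,0,0]],[0,[0.0305,0,-0.0234],[0,0,0]]]' > path.dat && python3 nudge.py path.dat; python3 - <<'E'
from h import *
print(BC, (pose()[0]-boxp(0,0,0))@H, bot.observe()['force'])
cv2.imwrite("pics/s2.png",bot.grab_frame("scene"))
cv2.imwrite("pics/w4.png",bot.grab_frame("wrist"))
E
```

```text
clock: 4.0
position: [0.4923, -0.2299, 0.0628]
tool_rot: [3.141, -0.785, 1.019]
force: [-1.0, -0.4, -0.3]
grip_width: -0.0003
finger_force: 0.0
[ 0.5247 -0.1779  0.    ] -0.06128175829754303 [-0.97710153 -0.39673526 -0.27507252]
```

View pics/w4.png

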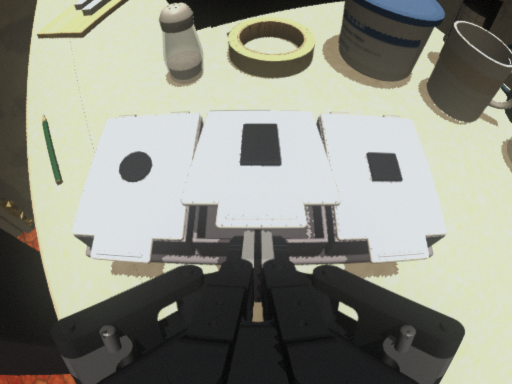

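The middle lid is up by about 0.3 rad, tip at (258,235) still under the lip, and the other lids stay shut. Continuing.

```bash
echo '[[0,[0.0102,0,-0.0047],[0,0,0]],[0,[0.0207,0,-0.0084],[0,0,0]],[0,[0.0316,0,-0.011],[0,0,0]],[0,[0.0427,0,-0.0125],[0,0,0]],[0,[0.0539,0,-0.0129],[0,0,0]]]' > path.dat && python3 nudge.py path.dat; echo '[[0,[0.0055,0,0.0003],[0,0,0]],[0,[0.0111,0,0.0007],[0,0,0]],[0,[0.0166,0,0.0015],[0,0,0]],[0,[0.0222,0,0.0025],[0,0,0]],[0,[0.0222,0,0.0025],[0,0,0]]]' > path.dat && python3 nudge.py path.dat;echo '[[0,[0.002,0,0.0003],[0,0,0]],[0,[0.004,0,0.0006],[0,0,0]],[0,[0.004,0,0.0006],[0,0,0]]]' > path.dat && python3 nudge.py path.dat
```

```text
clock: 4.72
position: [0.5075, -0.2049, 0.1097]
tool_rot: [-3.141, -0.785, 1.017]
force: [0.4, 0.3, -0.6]
grip_width: 0.0001
finger_force: 0.4
clock: 5.35
position: [0.5166, -0.19, 0.1232]
tool_rot: [-3.141, -0.785, 1.018]
force: [0.3, 0.3, 0.5]
grip_width: -0.0
finger_force: 0.0
clock: 5.72
position: [0.5172, -0.189, 0.1242]
tool_rot: [-3.14, -0.783, 1.015]
force: [-4.1, -5.3, -9.8]
grip_width: -0.0003
finger_force: 5.5
```

About 12 N now, with the tip corner at z≈0.132: the lid is against its stop. I back away and look in.

```bash
echo '[[0,[-0.01,0,-0.004],[0,0,0]],[0,[-0.05,0,-0.03],[0,0,0]],[0.045,[-0.09,0,-0.05],[0,0,0]],[0.045,[-0.1,0,-0.06],[0,0,0]],[0.045,[-0.1,0,-0.06],[0,0,0]]]' > path.dat && python3 nudge.py path.dat 25; echo '[[0.045,[0,0,0],[0,0,0]],[0.045,[0,0,0],[0,0,0]]]' > path.dat && python3 nudge.py path.dat; python3 - <<'E'
from h import *
import pickle
c=bot.calibration("wrist"); cv2.imwrite("pics/w5.png",bot.grab_frame("wrist")); pickle.dump(c,open("pics/w5.pkl","wb")); 
E
```

```text
clock: 6.35
position: [0.4585, -0.2845, 0.0972]
tool_rot: [-3.141, -0.785, 1.016]
force: [-0.7, 0.7, -0.3]
grip_width: 0.0447
finger_force: 0.0
clock: 6.6
position: [0.4592, -0.2829, 0.0975]
tool_rot: [-3.141, -0.785, 1.019]
force: [0.1, 0.7, 0.2]
grip_width: 0.0452
finger_force: 0.0
```

View pics/w5.png

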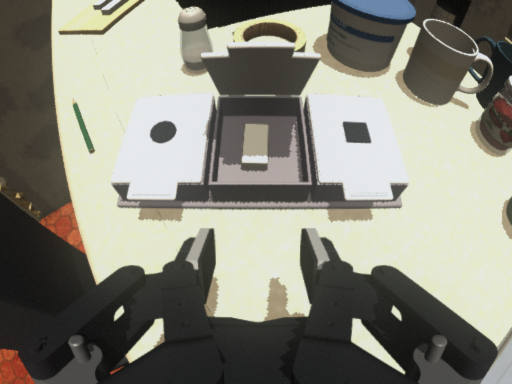

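The lid stands fully open. The tile lies in the box, its top face spanning about x 244–268, y 124–154, with the front face lit down to y≈162. I measure it from two places.

```bash
echo '[[0.045,[0.03,0.025,0.01],[0,0,0]],[0.045,[0.03,0.025,0.01],[0,0,0]],[0.045,[0.03,0.025,0.01],[0,0,0]]]' > path.dat && python3 nudge.py path.dat; cat > t.py <<'E'
from h import *
import pickle
def tilemask(c,im):
    hsv=cv2.cvtColor(im,cv2.COLOR_BGR2HSV); g=hsv[...,2]
    pts=np.array([proj(c,boxp(x,y,.012),True) for x,y in ((-.045,-.036),(-.045,.036),(.045,.036),(.045,-.036))]).astype(np.int32)
    roi=np.zeros(g.shape,np.uint8); cv2.fillPoly(roi,[pts],1)
    t,_=cv2.threshold(g[roi>0],0,255,cv2.THRESH_OTSU)
    return (g,roi)
E
python3 - <<'E'
from t import *
c=bot.calibration("wrist"); im=bot.grab_frame("wrist"); cv2.imwrite("pics/w6.png",im); pickle.dump(c,open("pics/w6.pkl","wb"))
for n in (5,6):
    c=pickle.load(open(f"pics/w{n}.pkl","rb")); im=cv2.imread(f"pics/w{n}.png"); g=im[...,2].copy(); u,v=map(int,proj(c,boxp(.003,0,.024),True)); print(n,u,v)
    for y in range(v-36,v+36,5): print(y,g[y,u-36:u+40:3])
E
```

```text
clock: 7.02
position: [0.4945, -0.2727, 0.1111]
tool_rot: [-3.141, -0.785, 1.018]
force: [-0.9, -0.1, -1.8]
grip_width: 0.045
finger_force: 0.0
5 259 140
104 [61 55 57 54 53 56 52 50 51 49 49 49 48 50 47 48 49 51 51 52 50 54 52 56
 56 54]
109 [59 57 57 58 52 54 54 52 50 49 48 52 49 48 51 48 49 47 50 50 51 49 55 52
 55 50]
114 [56 58 56 56 54 54 56 49 53 51 49 52 51 48 50 51 50 54 52 52 51 56 55 56
 55 53]
119 [87 99 95 98 96 96 94 93 92 91 93 93 93 93 94 93 91 94 92 95 94 94 95 97
 96 52]
124 [ 96  99  97  96  97  94  94  97 167 165 160 151 142 138 131  99  95  91
  92  95  94  94  96  98  98  50]
129 [ 99  98  99  99  97  96  98 112 169 167 170 171 170 168 169 121  95  95
  95  95  96  95  97 157 103  56]
134 [ 98  97  98  96  96  95  97 154 170 169 170 171 170 170 170 109  93  94
  94  95  97  96  96 166 152  77]
139 [ 99  99 100  97  97  96  98 153 169 170 171 170 169 171 169 103  94  96
  96  96  98  99 101 165 169  92]
144 [ 99 100 100 100  97  98  96 164 171 171 170 171 169 169 170  89  96  95
  99  97 100  98 101 176 172  95]
149 [ 99  98  97  97  98  97  93 171 172 171 168 17
[... 1537 characters left out ...]

 102 105 104 104 105 180 186 135]
181 [105 106 105 102 105 102 107 174 175 175 177 178 176 176 172  86 101 102
 104 102 103 104 104 180 186 116]
186 [105 105 107 105 104 102 107 176 177 178 175 179 177 173 171  85 102 108
 105 105 105 107 120 186 187 139]
191 [161 104 103 103 104 105 216 229 229 229 230 230 230 229 229 146 186 185
 186 185 187 187 188 189 189 160]
196 [185 168 145 177 171 156 118 114 126 133 151 168 182 192 181 181 186 186
 186 188 187 188 190 190 188 142]
201 [188 186 186 186 186 186 148  97  90  92  94  88  89  88  99 186 186 189
 188 189 188 190 188 188 189 169]
206 [187 187 185 187 187 186 187 187 185 188 188 187 188 188 188 188 187 188
 190 191 187 189 190 189 191 174]
```

```bash
python3 - <<'E'
from t import *
Q=[];C=[]
for n in (5,6):
    c=pickle.load(open(f"pics/w{n}.pkl","rb")); im=cv2.imread(f"pics/w{n}.png").astype(int); u,v=map(int,proj(c,boxp(.003,0,.024),True))
    print(im[v,u],im[v+26,u+20])
    m=((im[...,2]>135)&(im[...,2]<200)&(im[...,2]-im[...,0]>18)).astype(np.uint8); k=np.zeros_like(m); k[v-36:v+36,u-36:u+36]=1; m*=k
    nn,lab,st,ce=cv2.connectedComponentsWithStats(m,connectivity=4); i=1+np.argmax(st[1:,4]); print(st[i],ce[i])
    cs,_=cv2.findContours((lab==i).astype(np.uint8),cv2.RETR_EXTERNAL,cv2.CHAIN_APPROX_NONE)
    r=cv2.approxPolyN(cs[0],4).reshape(-1,2).astype(float); ctr=r.mean(0); r+=np.sign(r-ctr)*.4
    r=r[np.argsort(np.arctan2(r[:,1]-ctr[1],r[:,0]-ctr[0]))]; print(r.tolist()); Q.append(r);C.append(c)
    p=np.array([onplane(c,*q,.024,True)-BC for q in r]); print((np.c_[p@H,p@L]*1000).round(1).tolist())
for j in range(4):
    p=tri([ray(C[k],*Q[k][j],True) for k in (0,1)]); print((np.array([(p-BC)@H,(p-BC)@L,p[2]])*1000).round(1))
E
```

```text
[141 162 171] [164 167 177]
[243 124  25  32 742] [255.25067385 139.44878706]
[[244.6, 123.6], [267.4, 123.6], [267.4, 155.4], [241.6, 155.4]]
[[25.3, 14.8], [25.3, -8.0], [-14.2, -7.3], [-14.2, 16.5]]
[144 166 174] [172 177 189]
[216 154  27  35 823] [229.34993925 170.7399757 ]
[[218.6, 153.6], [243.4, 153.6], [240.4, 188.4], [214.6, 188.4]]
[[25.1, 15.6], [24.9, -9.0], [-14.4, -7.3], [-14.4, 16.6]]
[22.2 14.8 27.7]
[26.9 -8.5 21.8]
[-15.   -7.3  25.1]
[-15.   16.4  25.1]
```

```bash
python3 - <<'E'
from t import *
Q=[];C=[]
for n in (5,6):
    c=pickle.load(open(f"pics/w{n}.pkl","rb")); im=cv2.imread(f"pics/w{n}.png").astype(int); u,v=map(int,proj(c,boxp(.003,0,.024),True))
    R_=im[...,2]; m=(((R_>135)&(R_<200)&(R_-im[...,0]>18))|(R_>205)).astype(np.uint8); k=np.zeros_like(m); k[v-36:v+36,u-36:u+36]=1; m*=k
    m=cv2.morphologyEx(m,cv2.MORPH_CLOSE,np.ones((3,3),np.uint8))
    nn,lab,st,ce=cv2.connectedComponentsWithStats(m,connectivity=4); i=1+np.argmax(st[1:,4]); print(st[i],ce[i])
    cs,_=cv2.findContours((lab==i).astype(np.uint8),cv2.RETR_EXTERNAL,cv2.CHAIN_APPROX_NONE)
    r=cv2.approxPolyN(cs[0],4).reshape(-1,2).astype(float); ctr=r.mean(0); r+=np.sign(r-ctr)*.2
    r=r[np.argsort(np.arctan2(r[:,1]-ctr[1],r[:,0]-ctr[0]))]; Q.append(r);C.append(c)
    p=np.array([onplane(c,*q,.024,True)-BC for q in r]); print((np.c_[p@H,p@L]*1000).round(1).tolist())
P=np.array([tri([ray(C[k],*Q[k][j],True) for k in (0,1)]) for j in range(4)]); print(((np.c_[(P-BC)@H,(P-BC)@L,P[:,2]])*1000).round(1))
E
```

```text
[242 124  26  40 935] [255.23636364 143.42352941]
[[25.0, 15.6], [25.0, -7.8], [-22.9, -7.0], [-21.9, 16.1]]
[ 215  154   28   43 1036] [229.12258687 175.05598456]
[[24.9, 15.4], [24.7, -8.8], [-22.5, -7.3], [-22.6, 16.7]]
[[ 25.1  15.6  23.8]
 [ 26.8  -8.3  21.6]
 [-21.   -7.1  21.1]
 [-25.3  15.8  29.1]]
```

The top face measures 47.5 × 23.8 mm at z≈24 mm, centred at box (1, 4) mm and 52 mm from the hinge, turned -0.025 rad. I plan the grasp at a 42° tilt.

```bash
python3 - <<'E'
from h import *
A=tilt_axes(YAW-.025,np.radians(42)); p=boxp(.008,.004,.020)
goal(p-A[:,2]*.1,A)
E
```

```text
shift [ 0.0152 -0.0298  0.0387] rot [-0.0191 -0.0516  0.0185]
```

```bash
echo '[[0.036,[0.008,-0.015,0.02],[-0.01,-0.025,0.01]],[0.036,[0.0152,-0.0298,0.0387],[-0.019,-0.0516,0.0185]],[0.036,[0.0152,-0.0298,0.0387],[-0.019,-0.0516,0.0185]],[0.036,[0.0152,-0.0298,0.0387],[-0.019,-0.0516,0.0185]]]' > path.dat && python3 nudge.py path.dat 25; python3 - <<'E'
from h import *
A=tilt_axes(YAW-.025,np.radians(42)); p=boxp(.008,.004,.020)
goal(p,A)
c=bot.calibration("wrist");im=bot.grab_frame("wrist");cv2.imwrite("pics/w7.png",im)
E
```

```text
clock: 7.58
position: [0.4892, -0.2259, 0.0945]
tool_rot: [3.141, -0.733, 0.991]
force: [-0.6, -0.2, 0.5]
grip_width: 0.0358
finger_force: 0.0
shift [ 0.0003 -0.0009  0.1005] rot [ 0.001  -0.0002 -0.0004]
```

View pics/w7.png

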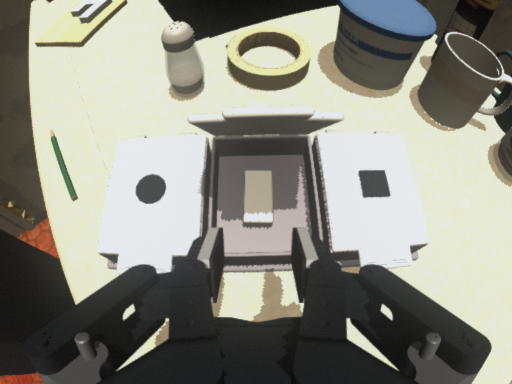

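The fingers, at (218,240) and (300,240), straddle the tile at (258,197). Going in, and closing.

```bash
echo '[[0.036,[0,-0.0005,0.04],[0,0,0]],[0.036,[0,-0.0009,0.08],[0,0,0]],[0.036,[0,-0.0009,0.1],[0,0,0]],[0.036,[0,-0.0009,0.1005],[0,0,0]],[0.036,[0,-0.0009,0.1005],[0,0,0]]]' > path.dat && python3 nudge.py path.dat 25; echo '[[0.0,[0,0,0],[0,0,0]],[0.0,[0,0,0],[0,0,0]],[0.0,[0,0,0],[0,0,0]]]' > path.dat && python3 nudge.py path.dat 30
```

```text
clock: 8.25
position: [0.5255, -0.1694, 0.0203]
tool_rot: [3.14, -0.733, 0.991]
force: [0.5, 0.6, -0.4]
grip_width: 0.0361
finger_force: 0.0
clock: 8.62
position: [0.5258, -0.1692, 0.0206]
tool_rot: [3.139, -0.733, 0.992]
force: [-1.8, -4.2, 6.6]
grip_width: 0.0227
finger_force: 29.7
```

```bash
echo '[[0.0,[0.004,0,-0.0045],[0,0,0]],[0.0,[0.008,0,-0.009],[0,0,0]],[0.0,[0.008,0,-0.04],[0,0,0]],[0.0,[0.01,0,-0.08],[0,0,0]],[0.0,[0.02,0,-0.13],[0,0,0]]]' > path.dat && python3 nudge.py path.dat 50;  python3 - <<'E'
from h import *
c=bot.calibration("wrist");im=bot.grab_frame("wrist");cv2.imwrite("pics/w8.png",im)
p,r=pose();print(p,r.as_matrix().round(2),bot.observe()['qpos'].round(2))
# board from scene
s=cv2.imread("pics/s2.png");cs=bot.calibration("scene")
hsv=cv2.cvtColor(s,cv2.COLOR_BGR2HSV);print(hsv[265,205],hsv[230,150])
m=((hsv[...,1]>60)&(hsv[...,2]>150)&(hsv[...,0]>22)&(hsv[...,0]<35)).astype(np.uint8);m[:225]=0;m[:,:170]=0;m[290:]=0;m[:,250:]=0
w=cv2.morphologyEx(m,cv2.MORPH_OPEN,np.ones((3,3),np.uint8));ct=max(cv2.findContours(w,0,1)[0],key=cv2.contourArea)
q=cv2.approxPolyN(ct,4).reshape(-1,2);print(q.tolist())
P=np.array([onplane(cs,*x,.012) for x in q]);print(P.round(3),P.mean(0))
print(np.linalg.norm(P-np.roll(P,1,0),axis=1).round(3))
E
```

```text
clock: 9.25
position: [0.4851, -0.2288, 0.1309]
tool_rot: [-3.141, -0.734, 0.991]
force: [0.2, -2.0, -1.4]
grip_width: 0.0221
finger_force: 49.1
[ 0.4852009  -0.23309426  0.1355226 ] [[ 0.41  0.83  0.37]
 [ 0.62 -0.55  0.56]
 [ 0.67  0.   -0.74]] [ 1.17  0.73 -0.6   1.9  -0.51  0.75  0.5 ]
[ 32  51 240] [15 24 21]Traceback (most recent call last):
  File "<stdin>", line 8, in <module>
ValueError: max() iterable argument is empty
```

```bash
python3 - <<'E'
from h import *
s=cv2.imread("pics/scene0.png");cs=bot.calibration("scene");ct=bot.calibration("top")
hsv=cv2.cvtColor(s,cv2.COLOR_BGR2HSV)
m=((hsv[...,1]>38)&(hsv[...,2]>150)&(hsv[...,0]>24)&(hsv[...,0]<38)).astype(np.uint8);m[:225]=0;m[:,:170]=0;m[290:]=0;m[:,250:]=0
w=cv2.morphologyEx(m,cv2.MORPH_OPEN,np.ones((3,3),np.uint8));k=max(cv2.findContours(w,0,1)[0],key=cv2.contourArea)
q=cv2.approxPolyN(k,4).reshape(-1,2);print(cv2.contourArea(k),q.tolist())
P=np.array([onplane(cs,*x,.012) for x in q]);print(P.round(3),P.mean(0),np.linalg.norm(P-np.roll(P,1,0),axis=1).round(3))
for n,u,v in(("BR",216,210),("BRrear",243,198),("BL",133,243)): print(n,onplane(cs,u,v,0).round(3))
print('top right-front corner', tri([ray(cs,205,170),ray(ct,222,124)]) )
e,d=ray(cs,208,163); print([ (e+d*(z-e[2])/d[2]).round(3) for z in (.2,.25,.3)])
E
```

```text
395.0 [[233, 240], [226, 261], [199, 252], [201, 234]]
[[0.433 0.213 0.012]
 [0.376 0.282 0.012]
 [0.463 0.337 0.012]
 [0.525 0.291 0.012]] [0.4492767  0.28043712 0.012     ] [0.12  0.089 0.103 0.077]
BR [0.595 0.181 0.   ]
BRrear [0.581 0.062 0.   ]
BL [0.648 0.504 0.   ]
top right-front corner [0.62883041 0.19935413 0.26574742]
[array([0.647, 0.162, 0.2  ]), array([0.6  , 0.186, 0.25 ]), array([0.553, 0.21 , 0.3  ])]
```

```bash
python3 - <<'E'
from h import *
cs=bot.calibration("scene")
for n,u,v in(("pencil",281,234),("pencil",304,216)): print(n,onplane(cs,u,v,0.003).round(3))
P=np.array([onplane(cs,*x,.012) for x in ((195.75,234.25),(232,241.25),(221.25,275),(182.5,266.25))]);print(P.round(3),P.mean(0).round(3),np.linalg.norm(P-np.roll(P,1,0),axis=1).round(3))
A=tilt_axes(1.3,np.radians(42))
goal([.45,.08,.08],A)
E
```

```text
pencil [0.354 0.055 0.003]
pencil [ 0.366 -0.068  0.003]
[[0.535 0.306 0.012]
 [0.431 0.219 0.012]
 [0.341 0.325 0.012]
 [0.448 0.411 0.012]] [0.439 0.315 0.012] [0.136 0.136 0.139 0.138]
shift [ 0.1438 -0.202   0.2022] rot [ 0.2119  0.003  -0.229 ]
```

```bash
echo '[[0,[0.04,-0.04,0.01],[0.02,0,-0.02]],[0,[0.075,-0.08,0.04],[0.06,0,-0.07]],[0,[0.1,-0.12,0.08],[0.11,0,-0.12]],[0,[0.12,-0.155,0.125],[0.16,0,-0.175]],[0,[0.135,-0.185,0.17],[0.19,0.002,-0.21]]]' > path.dat && python3 nudge.py path.dat 50; echo '[[0,[0.009,-0.017,0.032],[0.022,0.001,-0.019]],[0,[0.009,-0.017,0.032],[0.022,0.001,-0.019]],[0,[0.009,-0.017,0.032],[0.022,0.001,-0.019]]]' > path.dat && python3 nudge.py path.dat; python3 - <<'E'
from h import *
A=tilt_axes(1.3,np.radians(42))
goal([.45,.08,.0125],A); goal([.45,.08,.08],A); print(bot.observe()['qpos'].round(2))
E
```

```text
clock: 9.93
position: [0.4484, 0.0533, 0.094]
tool_rot: [3.139, -0.734, 1.278]
force: [1.2, 0.1, -0.6]
grip_width: 0.0221
finger_force: 49.1
clock: 10.3
position: [0.4408, 0.0832, 0.0765]
tool_rot: [-3.138, -0.736, 1.3]
force: [0.1, -0.5, -0.9]
grip_width: 0.0225
finger_force: 49.2
shift [-0.0434  0.0099  0.047 ] rot [-0.0038 -0.003  -0.0001]
shift [ 0.0019  0.0097 -0.003 ] rot [-0.0038 -0.003  -0.0001]
[ 0.84  0.83 -0.86  2.27 -0.65  0.24  0.55]
```

```bash
echo '[[0,[-0.015,0,0.016],[0,0,0]],[0,[-0.03,0,0.033],[0,0,0]],[0,[-0.037,0,0.042],[0,0,0]],[0,[-0.037,0,0.042],[0,0,0]]]' > path.dat && python3 nudge.py path.dat; python3 - <<'E'
from h import *
A=tilt_axes(1.3,np.radians(42))
p=pose()[0].copy(); p[2]=.0112; goal(p,A); print(bot.observe()['qpos'].round(2))
E
```

```text
clock: 10.8
position: [0.4409, 0.0836, 0.0202]
tool_rot: [-3.137, -0.736, 1.298]
force: [0.5, -0.3, -0.3]
grip_width: 0.0221
finger_force: 49.3
shift [-0.0061  0.      0.0067] rot [-0.0034 -0.0027 -0.0011]
[ 0.78  0.95 -0.77  2.26 -0.95  0.16  0.94]
```

```bash
echo '[[0,[-0.003,0,0.0035],[0,0,0]],[0,[-0.0055,0,0.006],[0,0,0]],[0,[-0.0055,0,0.006],[0,0,0]]]' > path.dat && python3 nudge.py path.dat;  echo '[[0,[-0.001,0,0.0012],[0,0,0]],[0,[-0.001,0,0.0012],[0,0,0]]]' > path.dat && python3 nudge.py path.dat; python3 - <<'E'
from h import *
print(bot.observe()['qpos'].round(3),pose()[0])
E
```

```text
clock: 11.18
position: [0.4409, 0.0839, 0.0127]
tool_rot: [-3.138, -0.736, 1.3]
force: [0.7, 0.0, 0.1]
grip_width: 0.0223
finger_force: 49.3
clock: 11.42
position: [0.4407, 0.0844, 0.0108]
tool_rot: [-3.138, -0.736, 1.3]
force: [0.8, -1.4, 1.4]
grip_width: 0.022
finger_force: 49.6
[ 0.763  0.963 -0.75   2.26  -1.077  0.162  1.075] [0.44071081 0.08441086 0.01080978]
```

```bash
echo '[[0.036,[0,0,0],[0,0,0]],[0.036,[0,0,0],[0,0,0]],[0.036,[0,0,-0.03],[0,0,0]],[0.036,[0,0,-0.08],[0,0,0]],[0.036,[0,0,-0.12],[0,0,0]]]' > path.dat && python3 nudge.py path.dat; python3 - <<'E'
from h import *
import pickle
c=bot.calibration("wrist");im=bot.grab_frame("wrist");cv2.imwrite("pics/w9.png",im);pickle.dump(c,open("pics/w9.pkl","wb"))
goal([.425,.06,.16],tilt_axes(1.3,0))
print(bot.observe()['qpos'].round(3))
E
```

```text
clock: 12.05
position: [0.4189, 0.0059, 0.1008]
tool_rot: [-3.137, -0.736, 1.3]
force: [0.5, -0.4, -0.0]
grip_width: 0.0359
finger_force: 0.0
shift [ 0.0803 -0.0098 -0.0045] rot [-1.200e-03 -7.335e-01  6.000e-04]
[ 0.771  0.651 -0.497  2.248 -0.909  0.567  0.923]
```

View pics/w9.png

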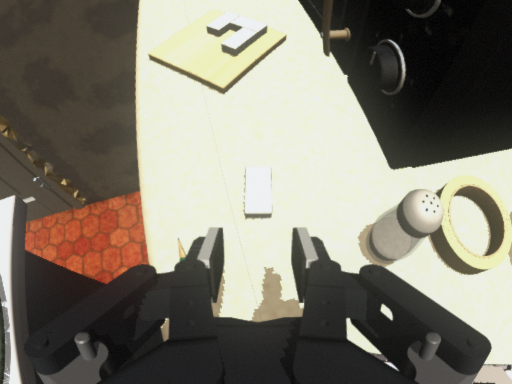

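The tile lies flat on the worktop at (258,190); the board with its gap is at (220,45). I turn upright and measure the tile and board.

```bash
echo '[[0.036,[0.016,-0.002,0],[0,-0.15,0]],[0.036,[0.032,-0.004,0],[0,-0.3,0]],[0.036,[0.048,-0.006,0],[0,-0.45,0]],[0.036,[0.064,-0.008,-0.003],[0,-0.6,0]],[0.036,[0.08,-0.01,-0.0045],[0,-0.734,0]]]' > path.dat && python3 nudge.py path.dat; echo '[[0.036,[0,0,0],[0,0,0]],[0.036,[0,0,0],[0,0,0]]]' > path.dat && python3 nudge.py path.dat; cat > b.py <<'E'
from t import *
def quads(im,lo=225,amin=150):
    hsv=cv2.cvtColor(im,cv2.COLOR_BGR2HSV)
    m=((hsv[...,1]<14)&(hsv[...,2]>lo)).astype(np.uint8)
    m=cv2.morphologyEx(m,cv2.MORPH_OPEN,np.ones((3,3),np.uint8))
    return [c for c in cv2.findContours(m,cv2.RETR_EXTERNAL,cv2.CHAIN_APPROX_NONE)[0] if cv2.contourArea(c)>amin]
E
python3 - <<'E'
from b import *
c=bot.calibration("wrist");im=bot.grab_frame("wrist");cv2.imwrite("pics/w10.png",im);pickle.dump(c,open("pics/w10.pkl","wb"))
print(bot.observe()['qpos'].round(3),pose()[0])
for n in (9,10):
    c=pickle.load(open(f"pics/w{n}.pkl","rb"));im=cv2.imread(f"pics/w{n}.png")
    u,v=map(int,proj(c,[.439,.078,.014],True)); hsv=cv2.cvtColor(im,cv2.COLOR_BGR2HSV);print(n,u,v,hsv[v,u],hsv[v,u+40])
    for k in quads(im):
        M=cv2.moments(k); q=np.array([M['m10'],M['m01']])/M['m00']; P=onplane(c,*q,.014,True); print(cv2.contourArea(k),q.round(1),P.round(4))
E
```

```text
clock: 12.72
position: [0.4202, 0.0535, 0.1388]
tool_rot: [-3.107, -0.226, 1.309]
force: [0.1, -0.2, 0.1]
grip_width: 0.0361
finger_force: 0.0
clock: 12.98
position: [0.4199, 0.0529, 0.1381]
tool_rot: [-3.106, -0.229, 1.309]
force: [1.1, -0.7, 0.7]
grip_width: 0.036
finger_force: 0.0
[-0.055  0.363 -0.041  2.226 -0.418  0.546  0.006] [0.41986612 0.05222642 0.13799884]
9 259 189 [ 98   4 242] [ 34  17 240]
172.5 [ 13.2 369.4] [ 0.1563 -0.0464  0.014 ]
802.0 [  4.9 239.6] [0.1533 0.0935 0.014 ]
1182.5 [258.4 189.2] [0.4383 0.0786 0.014 ]
803.0 [237.6  27.4] [0.4785 0.3355 0.014 ]
10 276 182 [100   3 246] [ 38  12 245]
187.0 [ 13.5 379.2] [-0.0628 -0.1324  0.014 ]
228.0 [484.5 369.3] [ 0.6693 -0.2519  0.014 ]
195.5 [367.1 346.7] [ 0.4946 -0.1232  0.014 ]
224.0 [424.2 280.3] [ 0.5711 -0.0641  0.014 ]
214.0 [423.3 248.7] [ 0.5743 -0.0277  0.014 ]
194.0 [342.3 232.2] [0.4897 0.0158 0.014 ]
895.0 [361.  201.6] [0.5147 0.0401 0.014 ]
1499.0 [ 20.8 208.2] [0.1261 0.1282 0.014 ]
292.0 [209.6 179.3] [0.3787 0.0973 0.014 ]
1319.0 [276.3 180.4] [0.4396 0.0803 0.014 ]
669.5 [372.7 160.2] [0.5364 0.0761 0.014 ]
491.0 [263.2 133.8] [0.4388 0.126  0.014 ]
780.5 [294.3 136.8] [0.4665 0.1159 0.014 ]
153.0 [197.8 110.1] [0.3837 0.1656 0.014 ]
199.5 [261.2 107. ] [0.4436 0.1515 0.014 ]
2319.0 [344.7 134.9] [0.5147 0.1064 0.014 ]
206.0 [180.2  89. ] [0.3711 0.1923 0.014 ]
155.5 [353.1  78.4] [0.5401 0.1596 0.014 ]
245.0 [207.  70.] [0.4017 0.2036 0.014 ]
299.0 [334.   62.7] [0.5257 0.1796 0.014 ]
172.5 [255.9  61.7] [0.4504 0.1983 0.014 ]
592.5 [292.3  58.8] [0.4859 0.1924 0.014 ]
265.5 [308.7  42.4] [0.5073 0.2066 0.014 ]
312.5 [180.4  44. ] [0.3811 0.2419 0.014 ]
153.5 [162.2  28.5] [0.365  0.2687 0.014 ]
```

```bash
python3 - <<'E'
from h import *
goal([.435,.07,.16],tilt_axes(1.3,0))
E
echo '[[0.036,[0,0,0],[0,0,0]],[0.036,[0,0,0],[0,0,0]]]' > path.dat && python3 nudge.py path.dat
```

```text
shift [ 0.0255  0.0094 -0.017 ] rot [-0.0366 -0.2289  0.0116]
clock: 13.28
position: [0.4202, 0.0521, 0.1382]
tool_rot: [-3.106, -0.229, 1.307]
force: [0.0, -0.1, 0.4]
grip_width: 0.0361
finger_force: 0.0
```

```bash
echo '[[0.036,[0.013,0.005,-0.008],[-0.018,-0.12,0.006]],[0.036,[0.0255,0.0094,-0.017],[-0.0366,-0.229,0.0116]],[0.036,[0.0255,0.0094,-0.017],[-0.0366,-0.229,0.0116]],[0.036,[0.0255,0.0094,-0.017],[-0.0366,-0.229,0.0116]]]' > path.dat && python3 nudge.py path.dat; python3 - <<'E'
from b import *
goal([.435,.07,.16],tilt_axes(1.3,0))
print(bot.observe()['qpos'].round(3))
c=bot.calibration("wrist");im=bot.grab_frame("wrist");cv2.imwrite("pics/w11.png",im);pickle.dump(c,open("pics/w11.pkl","wb"))
for n in (9,11):
    c=pickle.load(open(f"pics/w{n}.pkl","rb"));im=cv2.imread(f"pics/w{n}.png")
    hsv=cv2.cvtColor(im,cv2.COLOR_BGR2HSV); u,v=map(int,proj(c,[.439,.079,.014],True))
    m=((hsv[...,0]>70)&(hsv[...,2]>200)).astype(np.uint8); m=cv2.morphologyEx(m,cv2.MORPH_OPEN,np.ones((3,3),np.uint8))
    k=[k for k in cv2.findContours(m,0,1)[0] if cv2.pointPolygonTest(k,(u,v),False)>0][0]
    r=cv2.minAreaRect(k); P=onplane(c,*r[0],.014,True); b=cv2.boxPoints(r); W=np.array([onplane(c,*x,.014,True) for x in b]); e=W[1]-W[0];f=W[2]-W[1]
    print(n,r,P.round(4),np.linalg.norm(e),np.linalg.norm(f),np.arctan2(e[1],e[0]),np.arctan2(f[1],f[0]))
    globals()['k%d'%n]=(c,r[0])
print(tri([ray(k9[0],*k9[1],True),ray(k11[0],*k11[1],True)]))
E
```

```text
clock: 13.78
position: [0.4354, 0.0713, 0.1604]
tool_rot: [3.141, 0.0, 1.303]
force: [-0.9, -0.6, 0.5]
grip_width: 0.0359
finger_force: 0.0
shift [-0.0014 -0.0001  0.0004] rot [0.0009 0.0002 0.0026]
[-0.435  0.347  0.17   2.142 -0.093  0.659 -0.469]
9 ((258.0, 189.0), (44.0, 24.0), 90.0) [0.438  0.0788 0.014 ] 0.022437165789808564 0.04430200645238697 -0.2701570112774207 -1.8574782608830638Traceback (most recent call last):
  File "<stdin>", line 9, in <module>
IndexError: list index out of range
```

```bash
python3 - <<'E'
from b import *
c9,c10=[pickle.load(open(f"pics/w{n}.pkl","rb")) for n in (9,10)]
print(tri([ray(c9,258.4,189.2,True),ray(c10,276.3,180.4,True)]))
goal([.4388,.0793,.006],tilt_axes(1.30,0))
cv2.imwrite("pics/w11c.png",cv2.imread("pics/w11.png")[:300])
E
```

```text
[0.43926212 0.08032799 0.0100852 ]
shift [0.0094 0.0012 0.1542] rot [0.0002 0.0001 0.0014]
```

View pics/w11c.png

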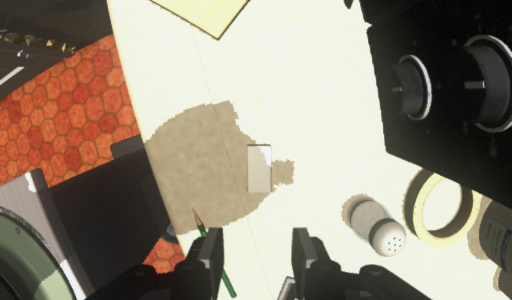

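The tile, half in the arm's shadow, is at (259,168), straight ahead of the fingers at (218,240) and (298,240); the pencil lies at (215,255), near the left finger.

```bash
python3 - <<'E'
from b import *
c=pickle.load(open("pics/w11.pkl","rb"))
print(proj(c,[.4388,.0793,.014],True), onplane(c,259,168,.014,True), onplane(c,215,255,.003,True),onplane(c,195,210,.003,True))
E
echo '[[0.036,[0.005,0.0006,0.05],[0,0,0]],[0.036,[0.0094,0.0012,0.1],[0,0,0]],[0.036,[0.0094,0.0012,0.12],[0,0,0]],[0.036,[0.0094,0.0012,0.12],[0,0,0]]]' > path.dat && python3 nudge.py path.dat
```

```text
[259.6615132  169.75572906] [0.43863712 0.08119362 0.014     ] [ 0.36275885 -0.0051897   0.003     ] [0.35877386 0.05289415 0.003     ]
clock: 14.32
position: [0.438, 0.0779, 0.0393]
tool_rot: [-3.139, 0.002, 1.299]
force: [0.2, -0.0, 0.9]
grip_width: 0.0358
finger_force: 0.0
```

```bash
echo '[[0.036,[0.001,0,0.02],[0,0,0]],[0.036,[0.001,0,0.034],[0,0,0]],[0.036,[0.001,0,0.034],[0,0,0]],[0.0,[0.001,0,0.034],[0,0,0]],[0.0,[0.001,0,0.034],[0,0,0]]]' > path.dat && python3 nudge.py path.dat 40; echo '[[0.0,[0,0,0],[0,0,0]],[0,[0,0,-0.04],[0,0,0]],[0,[0,0,-0.1],[0,0,0]],[0,[0,0,-0.15],[0,0,0]],[0,[0,0,-0.15],[0,0,0]]]' > path.dat && python3 nudge.py path.dat; python3 - <<'E'
from h import *
goal([.40,.25,.155],tilt_axes(2.27,0)); print(bot.observe()['qpos'].round(2))
E
```

```text
clock: 14.95
position: [0.4397, 0.0802, 0.0072]
tool_rot: [3.14, 0.0, 1.301]
force: [-0.7, -2.5, 5.9]
grip_width: 0.0224
finger_force: 39.9
clock: 15.58
position: [0.4409, 0.081, 0.16]
tool_rot: [3.136, -0.003, 1.301]
force: [-0.2, 0.3, -1.1]
grip_width: 0.0225
finger_force: 39.6
shift [ 0.152  -0.0845  0.005 ] rot [ 7.200e-03 -2.000e-04 -9.688e-01]
[-0.46  0.36  0.19  2.13 -0.1   0.66 -0.48]
```

```bash
python3 - <<'E'
from h import *
goal([.475,.245,.19],tilt_axes(2.27,0))
E
```

```text
shift [ 0.1673 -0.0106 -0.0295] rot [ 7.200e-03 -2.000e-04 -9.688e-01]
```

```bash
echo '[[0,[0.03,-0.002,-0.02],[0,0,-0.17]],[0,[0.06,-0.004,-0.0295],[0,0,-0.34]],[0,[0.09,-0.006,-0.0295],[0,0,-0.51]],[0,[0.12,-0.008,-0.0295],[0,0,-0.68]],[0,[0.15,-0.01,-0.0295],[0.004,0,-0.85]]]' > path.dat && python3 nudge.py path.dat; echo '[[0,[-0.002,-0.016,0],[0.004,0,-0.12]],[0,[-0.002,-0.016,0],[0.004,0,-0.12]],[0,[-0.002,-0.016,0],[0.004,0,-0.12]]]' > path.dat && python3 nudge.py path.dat; cat > w.py <<'E'
from b import *
import sys
def bonded(c,im,g0):
    """white windmill tiles: print contour moments/corners near g0"""
    hsv=cv2.cvtColor(im,cv2.COLOR_BGR2HSV)
    u,v=map(int,proj(c,g0,True)); return hsv,u,v
E
python3 - <<'E'
from b import *
c=bot.calibration("wrist");im=bot.grab_frame("wrist");cv2.imwrite("pics/w12.png",im);pickle.dump(c,open("pics/w12.pkl","wb"))
print(pose()[0],pose()[1].as_euler('xyz'),bot.observe()['qpos'].round(2))
hsv=cv2.cvtColor(im,cv2.COLOR_BGR2HSV)
y=-.87; bx=np.array([np.cos(y),np.sin(y),0]);by=np.array([-np.sin(y),np.cos(y),0]);B=np.array([.439,.315,0])
for n,X,Y,z in (("t1",34,8,26),("t2",-14,32,26),("t3",22,44,26),("gap",-2,-4,12),("hollow",10,20,12),("free",-40,-40,12),("off",-100,0,0)):
    u,v=proj(c,B+bx*X/1e3+by*Y/1e3+[0,0,z/1e3],True); print(n,u.round(),v.round(),hsv[int(v),int(u)] if 0<=u<512 and 0<=v<384 else '')
g=im[...,0]
for v in range(0,240,10): print(v,im[v,100:420:9,0])
E
```

```text
clock: 16.2
position: [0.4693, 0.2286, 0.1854]
tool_rot: [-3.137, -0.001, 2.157]
force: [-0.5, -0.9, -0.3]
grip_width: 0.0225
finger_force: 39.6
clock: 16.58
position: [0.4576, 0.2172, 0.1858]
tool_rot: [-3.134, -0.001, 2.268]
force: [-0.2, 0.6, -0.9]
grip_width: 0.0226
finger_force: 39.6
[0.45760339 0.21727819 0.18584711] [-3.13446084e+00 -1.15693624e-03  2.26865706e+00] [-0.51  0.4  -0.07  1.95  0.04  0.81  0.1 ]
t1 314.0 126.0 [105   4 246]
t2 338.0 81.0 [100   3 246]
t3 348.0 116.0 [100   3 246]
gap 301.0 92.0 [ 32  31 244]
hollow 323.0 103.0 [ 32  39 245]
free 267.0 56.0 [ 32  39 244]
off 303.0 8.0 [ 35  11 244]
0 [ 55  51  51  54  57  49  53  57  47  45  64  65  57  62  55  63  64 203
 228 229 226 231 230 230 227 232 232 233 230 235 232 229 226 227 225 232]
10 [ 43  45  49  46  48  42  54  50  56  51  63  71  61  51  63  71 206 233
 235 223 232 231 232 234 231 233 226 229 229 231 230 228 226 227 231 229]
20 [ 44  45  56  63  46  41  40  45  58  52  59  57  61  62  60 208 230 231
 231 231 232 234 229 230 233 237 227 231 231 231 232 235 229 233 235 227]
30 [ 60  50  61  63  66  4
[... 2437 characters left out ...]
30 229 230 228 222 227
 233 235 228 233 233 228 230 230 229 232 228 232 226 229 228  53  59  45]
200 [166 227 224 229 230 233 228 230 229 232 233 228 229 236 229 123  84  80
  82  83 182 235 232 231 223 233 235 232 222 227 222 217  51  71  44  39]
210 [221 226 228 228 234 235 233 227 226 228 232 233 230 232 229 163 171 170
 171 169 155 232 233 231 228 225 231 231 228 223 186  48  52  42  36  32]
220 [229 228 227 231 230 227 229 232 231 227 229 234 228 231 235 159 169 168
 169 169 152 234 226 227 231 234 230 233 230  94  48  49  41  39  28  28]
230 [226 106 227 231 231 230 231 229 228 230 228 228 231 231  77 122 169 168
 169 170 100  76 229 230 227 228 224 224  57  45  44  42  38  30  25  23]
```

```bash
echo '[[0,[-0.02,0.03,-0.03],[0,0,0]],[0,[-0.02,0.03,-0.03],[0,0,0]],[0,[-0.02,0.03,-0.03],[0,0,0]]]' > path.dat && python3 nudge.py path.dat; cat > w.py <<'E'
from b import *
from scipy.optimize import least_squares
V=np.array([(22,-16),(46,-16),(46,56),(-26,56),(-26,8),(-2,8),(-2,32),(22,32)])/1e3
def corners(c,im,g,th=238):
    """match C-outline vertices of the bonded tiles, g=(x,y,yaw) of the board as first guess"""
    m=((im[...,0]>th)&(im[...,2]>200)).astype(np.uint8); cs=cv2.findContours(m,cv2.RETR_EXTERNAL,cv2.CHAIN_APPROX_NONE)[0]
    rot=np.array([[np.cos(g[2]),-np.sin(g[2])],[np.sin(g[2]),np.cos(g[2])]])
    ex=np.array([proj(c,[*(rot@v+g[:2]),.026],True) for v in V])
    k=max(cs,key=cv2.contourArea); k=min([q for q in cs if cv2.contourArea(q)>300],key=lambda q:abs(cv2.pointPolygonTest(q,tuple(map(float,ex[1:4].mean(0))),True)))
    a=cv2.approxPolyDP(k,3,True).reshape(-1,2).astype(float)
    out=[];
    for i,e in enumerate(ex):
        d=np.linalg.norm(a-e,axis=1); j=d.argmin(); out.append((i,a[j],d[j]))
    return [(i,p) for i,p,d in out if d<14],a
def fitboard(pts):
    """pts: list of (vertex, world xy)"""
    r=least_squares(lambda s:np.concatenate([np.array([[np.cos(s[2]),-np.sin(s[2])],[np.sin(s[2]),np.cos(s[2])]])@V[i]+s[:2]-p for i,p in pts]),[.439,.315,-.87],loss='soft_l1',f_scale=.001)
    return r.x,np.abs(r.fun).max(),r
E
python3 - <<'E'
from w import *
c=bot.calibration("wrist");im=bot.grab_frame("wrist");cv2.imwrite("pics/w13.png",im);pickle.dump(c,open("pics/w13.pkl","wb"))
g=[.439,.315,-.87]; S={}; allp=[]
for n in (12,13):
    c=pickle.load(open(f"pics/w{n}.pkl","rb"));im=cv2.imread(f"pics/w{n}.png")
    K,a=corners(c,im,g); print(n,len(a),a.tolist()); 
    pts=[(i,onplane(c,*p,.026,True)[:2]) for i,p in K]; x,e,r=fitboard(pts); print(x,e,[i for i,_ in K]); print((r.fun.reshape(-1,2)*1e3).round(1).tolist())
    allp+=pts
    for i,p in K: S.setdefault(i,[]).append(ray(c,*p,True))
for i in S:
    if len(S[i])==2: print(i,tri(S[i]).round(4))
print(fitboard(allp)[:2])
E
```

```text
clock: 17.0
position: [0.493, 0.2213, 0.2153]
tool_rot: [-3.134, -0.001, 2.27]
force: [0.2, -0.1, -1.6]
grip_width: 0.0225
finger_force: 39.6
12 4 [[296.0, 118.0], [296.0, 138.0], [338.0, 139.0], [339.0, 120.0]]
[ 0.44449745  0.31524212 -0.89234836] 0.0030812742878585375 [0, 1, 7]
[[-1.5, 0.1], [0.1, -3.1], [0.9, 1.7]]
13 6 [[286.0, 105.0], [286.0, 119.0], [306.0, 119.0], [306.0, 101.0], [292.0, 100.0], [291.0, 105.0]]
[ 0.44310582  0.31173876 -0.87014171] 1.3242774099531118e-09 [7]
[[-0.0, 0.0]]
7 [0.4811 0.3153 0.0313]
(array([ 0.44410499,  0.31447697, -0.89454623]), np.float64(0.003882382958872388))
```

```bash
python3 - <<'E'
import re
s=open('w.py').read()
s=s.replace("m=((im[...,0]>th)&(im[...,2]>200)).astype(np.uint8);","j=im.astype(int); m=((j[...,2]-j[...,0]<8)&(j[...,0]>200)).astype(np.uint8); m=cv2.morphologyEx(m,cv2.MORPH_CLOSE,np.ones((3,3),np.uint8));")
open('w.py','w').write(s)
E
cat > fit.py <<'E'
from w import *
def run(ns,g=[.444,.314,-.88]):
    S={};allp=[]
    for n in ns:
        c=pickle.load(open(f"pics/w{n}.pkl","rb"));im=cv2.imread(f"pics/w{n}.png")
        K,a=corners(c,im,g); print(n,a.astype(int).tolist())
        pts=[(i,onplane(c,*p,.026,True)[:2]) for i,p in K]; x,e,r=fitboard(pts); print(x.round(4),[i for i,_ in K],(r.fun.reshape(-1,2)*1e3).round(1).tolist())
        allp+=pts
        for i,p in K: S.setdefault(i,[]).append(ray(c,*p,True))
    print('heights',{i:tri(s)[2].round(4) for i,s in S.items() if len(s)>1})
    x,e,_=fitboard(allp); print(x,e); return x
if __name__=="__main__": run(sys.argv[1:]) 
E
sed -i '1i import sys' fit.py; python3 fit.py 12 13; python3 - <<'E'
import cv2
j=cv2.imread("pics/w13.png").astype(int)
for v in range(60,140,4): print(v,' '.join('%3d,%2d'%(j[v,u,0],j[v,u,2]-j[v,u,0]) for u in range(270,350,5)))
E
```

```text
12 [[320, 72], [319, 93], [342, 96], [341, 119], [296, 118], [295, 139], [359, 141], [362, 76]]
[ 0.4441  0.3155 -0.8851] [0, 1, 2, 3, 4, 5, 6, 7] [[-1.7, 0.3], [0.2, -1.3], [2.9, 0.3], [0.8, 2.3], [-1.0, 0.1], [0.8, -1.1], [-0.5, -0.1], [-0.4, 0.0]]
13 [[289, 57], [288, 76], [310, 79], [309, 99], [286, 104], [285, 119], [327, 120], [329, 61]]
[ 0.444   0.3162 -0.8979] [2, 3, 4, 5, 6, 7] [[2.8, -0.4], [0.2, 3.2], [-1.3, 0.5], [0.5, -0.9], [-1.1, 0.2], [-0.1, -0.6]]
heights {2: np.float64(0.0249), 3: np.float64(0.0183), 4: np.float64(0.021), 5: np.float64(0.0231), 6: np.float64(0.0196), 7: np.float64(0.0279)}
[ 0.44413876  0.31575026 -0.89004209] 0.003035402619895322
60 219,23 220,22 220,22 203,34 246,-4 245,-3 246,-3 246,-3 246,-3 246,-3 245,-3 244,-2 216,27 214,29 230,13 230,13
64 223,20 221,21 221,21 197,38 246,-4 246,-4 246,-4 246,-3 246,-4 246,-3 246,-4 246,-4 218,22 208,34 230,12 230,12
68 225,17 225,17 226,16 218,21 246,-4 246,-4 246,-4 246,-3 246,-3 246,-4 246,-3 246,-3 208,21 218,24 228,14 230,13
72 215,26 218,25 217,25 177,52 245,-3 246,-4 246,-4 246,-3 246,-4 246,-4 246,-3 
[... 1184 characters left out ...]
2,10
116 186,36 186,34 186,34 226, 6 245,-3 245,-3 246,-4 246,-4 245,-3 245,-3 246,-4 246,-3 206,36 206,36 230,12 230,12
120 120,66 123,65 129,61 191,30 206,23 216,15 224, 8 229, 3 238, 0 243,-2 243,-2 244,-2 199,43 199,43 230,12 232,11
124 117,75 119,76 119,74 197,45 197,44 200,41 201,41 202,40 202,40 203,39 201,41 204,39 202,40 200,42 232,11 231,12
128 118,80 121,78 120,79 202,39 202,39 202,39 203,39 203,38 205,37 205,37 205,37 206,36 206,36 206,36 236, 6 232,10
132 119,76 120,77 119,77 188,48 186,50 146,67 199,41 203,38 204,38 204,38 204,38 206,37 206,36 204,38 232,10 230,13
136 117,77 119,75 119,77 118,77 122,75 124,72 124,72 202,40 202,40 203,39 203,39 202,40 204,38 194,46 227,15 226,15
```

Board fit: centre (0.444, 0.316), yaw -0.888, residuals 1–3 mm; heights by triangulation about 23 mm against the 26 expected, so I feel for the contact. The tile goes down clear of the neighbours at board (-14, -30) first, and is then pushed home.

```bash
cat >> h.py <<'E'
BY=-.888; BO=np.array([.4441,.3157,0]); BX=np.array([np.cos(BY),np.sin(BY),0]); BYV=np.array([-np.sin(BY),np.cos(BY),0])
def brd(x,y,z): return BO+BX*x/1e3+BYV*y/1e3+np.array([0,0,z/1e3])
E
python3 - <<'E'
from h import *
goal(brd(-14,-30,60),tilt_axes(BY+np.pi,0)); print(brd(-14,-30,60))
E
```

```text
shift [ 0.1178 -0.0049  0.1553] rot [-0.0083 -0.0014  0.017 ]
[0.41199215 0.30763241 0.06      ]
```

```bash
echo '[[0,[0.04,-0.002,0.02],[0,0,0]],[0,[0.08,-0.004,0.05],[-0.004,0,0.01]],[0,[0.11,-0.005,0.1],[-0.008,-0.001,0.017]],[0,[0.1178,-0.005,0.145],[-0.008,-0.001,0.017]],[0,[0.1178,-0.005,0.155],[-0.008,-0.001,0.017]]]' > path.dat && python3 nudge.py path.dat;echo '[[0,[0,0,0],[0,0,0]],[0,[0,0,0],[0,0,0]]]' > path.dat && python3 nudge.py path.dat; python3 - <<'E'
from h import *
goal(brd(-14,-30,21),tilt_axes(BY+np.pi,0)); print(bot.observe()['qpos'].round(2))
E
```

```text
clock: 17.68
position: [0.4106, 0.3071, 0.0587]
tool_rot: [-3.138, -0.0, 2.256]
force: [0.4, 0.1, -0.3]
grip_width: 0.0225
finger_force: 39.6
clock: 17.92
position: [0.4137, 0.3077, 0.0624]
tool_rot: [3.139, 0.0, 2.253]
force: [-0.9, 0.1, -0.4]
grip_width: 0.0226
finger_force: 39.6
shift [ 0.001  -0.0014  0.0414] rot [ 0.0028  0.     -0.0006]
[-0.7   0.61 -0.07  2.01  0.08  0.52 -0.15]
```

```bash
echo '[[0,[0,-0.001,0.02],[0,0,0]],[0,[0.001,-0.001,0.039],[0,0,0]],[0,[0.001,-0.001,0.0405],[0,0,0]],[0,[0.001,-0.001,0.0405],[0,0,0]]]' > path.dat && python3 nudge.py path.dat; echo '[[0,[0,0,0.0012],[0,0,0]],[0,[0,0,0.0012],[0,0,0]]]' > path.dat && python3 nudge.py path.dat; echo '[[0,[0,0,0.001],[0,0,0]],[0,[0,0,0.001],[0,0,0]]]' > path.dat && python3 nudge.py path.dat
```

```text
clock: 18.42
position: [0.4119, 0.308, 0.0215]
tool_rot: [3.14, -0.0, 2.254]
force: [0.0, -0.5, -0.6]
grip_width: 0.0227
finger_force: 39.6
clock: 18.68
position: [0.4115, 0.3079, 0.0196]
tool_rot: [3.14, -0.0, 2.254]
force: [-0.6, 0.4, -0.9]
grip_width: 0.0224
finger_force: 39.6
clock: 18.92
position: [0.4115, 0.308, 0.0191]
tool_rot: [3.14, -0.0, 2.254]
force: [-4.7, -3.0, 21.1]
grip_width: 0.0226
finger_force: 41.9
```

```bash
echo '[[0.034,[0,0,-0.001],[0,0,0]],[0.034,[0,0,-0.001],[0,0,0]],[0.034,[0,0,-0.03],[0,0,0]],[0.034,[0,0,-0.06],[0,0,0]],[0.034,[-0.03,0,-0.1],[0,0,0]]]' > path.dat && python3 nudge.py path.dat; echo '[[0,[-0.05,0,-0.03],[0,0,0]],[0,[-0.05,0,-0.03],[0,0,0]],[0,[-0.05,0,-0.03],[0,0,0]]]' > path.dat && python3 nudge.py path.dat; cat > see.py <<'E'
from w import *
def see(n,ctr,zt=.026):
    """save view n; tile centred near board ctr(mm): its corners in board mm, and the bonded ones' fit"""
    c=bot.calibration("wrist");im=bot.grab_frame("wrist");cv2.imwrite(f"pics/w{n}.png",im);pickle.dump(c,open(f"pics/w{n}.pkl","wb"))
    j=im.astype(int); m=((j[...,2]-j[...,0]<8)&(j[...,0]>200)).astype(np.uint8); m=cv2.morphologyEx(m,cv2.MORPH_OPEN,np.ones((3,3),np.uint8))
    for k in cv2.findContours(m,cv2.RETR_EXTERNAL,cv2.CHAIN_APPROX_NONE)[0]:
        if cv2.contourArea(k)<150: continue
        a=cv2.approxPolyDP(k,2.5,True).reshape(-1,2); P=np.array([onplane(c,*map(float,x),zt,True)-BO for x in a])*1e3; q=np.c_[P@BX,P@BYV]
        if np.abs(q).max()<75: print(cv2.contourArea(k),q.round(1).tolist())
E
python3 - <<'E'
from see import *
print(pose()[0]); see(14,(-14,-30))
j=cv2.imread("pics/w14.png").astype(int);c=pickle.load(open("pics/w14.pkl","rb"))
for Y in range(-66,64,6):
    print(Y,' '.join('%3d,%2d'%tuple(int(x) for x in (lambda p:(p[0],p[2]-p[0]))(j[int(q[1]),int(q[0])])) for q in [proj(c,brd(X,Y,26),True) for X in range(-60,60,8)]))
E
```

```text
clock: 19.55
position: [0.4289, 0.2856, 0.1187]
tool_rot: [-3.141, -0.001, 2.258]
force: [1.2, -0.9, -0.4]
grip_width: 0.0338
finger_force: 0.0
clock: 19.92
position: [0.4613, 0.2459, 0.1478]
tool_rot: [3.141, -0.0, 2.254]
force: [-0.2, 0.7, -0.6]
grip_width: 0.0
finger_force: 0.0
[0.46128647 0.24589569 0.14784257]
2769.5 [[-24.9, 8.3], [-2.5, 9.4], [-2.6, 36.9], [-0.6, 32.3], [40.7, 32.9], [23.2, 30.3], [22.9, -0.9], [31.0, 0.1], [30.8, 17.5], [44.6, 19.9], [44.5, 30.3], [41.7, 31.1], [44.5, 32.2], [45.1, 53.6], [-0.6, 54.2], [-1.7, 38.8], [-3.4, 54.1], [-23.7, 54.5]]
-66 201,40 202,40 130,76 131,85 137,88 127,86 127,89 120,83 113,81 113,80 112,79 109,77 118,82 105,75 114,77
-60 205,37 207,35 150,69 133,86 137,89 129,85 134,89 123,84 117,84 111,81 111,80 111,80 120,84 106,77 116,80
-54 206,37 207,35 129,78 135,87 139,87 129,86 134,89 122,84 119,84 112,81 113,80 111,79 121,83 106,76 116,79
-48 205,36 207,35 143,71 134,87 137,88 128,86 136,89 124,84 119,82 114,80 114,80 110,79 119,83 106,76 116,79
-42 206,36 207,35 135,75 141,60 139,63 130,60 129,69 108,59 108,65 112,81 113,79 113,79 
[... 1159 characters left out ...]
,-3 210,32 204,38 147,63 246,-4 245,-3 246,-4 203,39
30 210,32 212,30 211,32 219,24 214,29 246,-3 246,-3 246,-4  96,15  93,14  93,20 245,-2 244,-3 246,-4 204,38
36 213,30 212,31 211,31 220,22 213,29 246,-3 246,-3 246,-3 246,-4 246,-3 246,-3 246,-4 246,-4 246,-3 203,39
42 211,31 212,30 211,31 221,22 213,29 246,-3 246,-3 247,-4 246,-3 246,-3 246,-3 246,-3 246,-3 246,-4 205,37
48 214,29 212,31 212,31 221,22 215,28 246,-3 246,-3 245,-3 246,-4 246,-3 246,-4 246,-3 246,-4 246,-4 206,37
54 211,32 213,30 210,32 221,22 214,28 245,-2 244,-2 246,-3 246,-3 245,-2 246,-4 246,-3 246,-3 245,-2 206,37
60 213,30 213,30 211,32 221,21 213,29 208,35 224,18 215,27 212,31 206,36 208,35 205,37 209,34 200,42 206,37
```

The tile lies flat at board x -38…10, y about -42…-18, as meant (in shadow), with the bonded tiles within 1–2 mm of the fit. Now the +y push.

```bash
python3 - <<'E'
from h import *
A=tilt_axes(BY+np.pi,0)
goal(brd(-14,-70,50),A);goal(brd(-14,-70,17),A)
E
```

```text
shift [ 0.0785 -0.0391  0.0976] rot [-0.0002 -0.0006  0.0014]
shift [ 0.0784 -0.0391  0.1306] rot [-0.0002 -0.0006  0.0014]
```

```bash
echo '[[0,[0.04,-0.02,0.03],[0,0,0]],[0,[0.0785,-0.039,0.06],[0,0,0.001]],[0,[0.0785,-0.039,0.1],[0,0,0.001]],[0,[0.0785,-0.039,0.1306],[0,0,0.001]],[0,[0.0785,-0.039,0.1306],[0,0,0.001]]]' > path.dat && python3 nudge.py path.dat 20; echo '[[0,[0,0,0],[0,0,0]],[0,[0,0.005,0],[0,0,0]],[0,[0,0.01,0],[0,0,0]],[0,[0,0.01,0],[0,0,0]]]' > path.dat && python3 nudge.py path.dat; python3 - <<'E'
from h import *
p=(pose()[0]-BO)*1e3; print(p@BX,p@BYV,p[2],bot.observe()['force'],bot.observe()['qpos'].round(2))
E
```

```text
clock: 20.6
position: [0.3799, 0.2818, 0.0156]
tool_rot: [-3.138, -0.0, 2.255]
force: [-0.2, -0.0, -0.2]
grip_width: 0.0001
finger_force: 0.0
clock: 21.1
position: [0.3903, 0.2887, 0.018]
tool_rot: [3.14, -0.0, 2.253]
force: [0.2, -0.5, -0.4]
grip_width: -0.0
finger_force: 0.0
-13.048298699857197 -58.78425224306035 17.962356185224078 [ 0.2316675  -0.53524724 -0.35302898] [-0.71  0.66 -0.07  2.1   0.11  0.38 -0.18]
```

```bash
echo '[[0,[0,0.006,0],[0,0,0]],[0,[0,0.012,0],[0,0,0]],[0,[0,0.018,0],[0,0,0]],[0,[0,0.024,0],[0,0,0]],[0,[0,0.024,0],[0,0,0]]]' > path.dat && python3 nudge.py path.dat; cat > bp.py <<'E'
from h import *
p=(pose()[0]-BO)*1e3; f=bot.observe()['force']; print('board x,y,z',(p@BX).round(1),(p@BYV).round(1),p[2].round(1),'F',(f@BX).round(1),(f@BYV).round(1),f[2].round(1))
E
python3 bp.py; echo '[[0,[0,0.002,0],[0,0,0]],[0,[0,0.004,0],[0,0,0]],[0,[0,0.004,0],[0,0,0]]]' > path.dat && python3 nudge.py path.dat;python3 bp.py; echo '[[0,[0,0.001,0],[0,0,0]],[0,[0,0.002,0],[0,0,0]],[0,[0,0.002,0],[0,0,0]]]' > path.dat && python3 nudge.py path.dat;python3 bp.py
```

```text
clock: 21.72
position: [0.4087, 0.3038, 0.0175]
tool_rot: [3.141, -0.0, 2.253]
force: [-0.0, -0.6, -0.6]
grip_width: 0.0001
finger_force: 0.0
board x,y,z -13.1 -35.0 17.5 F 0.4 -0.4 -0.6
clock: 22.1
position: [0.4115, 0.3061, 0.0176]
tool_rot: [3.141, -0.0, 2.253]
force: [0.5, -1.3, -0.2]
grip_width: 0.0
finger_force: 0.0
board x,y,z -13.1 -31.3 17.6 F 1.3 -0.4 -0.2
clock: 22.48
position: [0.413, 0.3073, 0.0176]
tool_rot: [3.141, -0.0, 2.253]
force: [1.3, -0.4, 0.6]
grip_width: -0.0002
finger_force: 0.0
board x,y,z -13.1 -29.4 17.6 F 1.1 0.8 0.6
```

```bash
for i in 1 2 3; do echo '[[0,[0,0.001,0],[0,0,0]],[0,[0,0.002,0],[0,0,0]],[0,[0,0.002,0],[0,0,0]]]' > path.dat && python3 nudge.py path.dat >/dev/null;python3 bp.py; done; python3 - <<'E'
import sys
from see import *
j=bot.grab_frame("wrist").astype(int);c=bot.calibration("wrist")
for Y in range(-46,16,4):
    print(Y,' '.join('%3d,%2d'%tuple(int(x) for x in (lambda p:(p[0],p[2]-p[0]))(j[int(q[1]),int(q[0])])) for q in [proj(c,brd(X,Y,26),True) for X in range(-44,28,6)]))
E
```

```text
board x,y,z -13.0 -28.1 17.4 F -0.1 -4.6 2.2
board x,y,z -13.0 -27.7 17.2 F -0.8 -14.0 8.8
board x,y,z -13.0 -27.4 17.1 F -2.3 -23.0 16.4
-46 118,86 131,89 127,91 122,87 130,91 116,87 116,84  26,13  22,10  19, 8  19, 6  16, 4
-42 118,85 126,91 129,91 121,87 127,92  54,44  27,16  24,13  20,11  17, 8  17, 6  13, 5
-38 116,86 129,90 126,91 122,88  32,21  31,17  26,14  24,10  18,11  16, 7  16, 4  18, 6
-34 119,85 127,90 127,90  98,69  54,18  56,14  29,12  20,14  20, 8  15, 6  17, 6  17, 5
-30 118,87 128,88 128,89  59,21  57,15  56,13 130,15  21,10  21, 8  19, 6  22, 2  83,29
-26 118,87 127,90 128,89  39,21  33,17  27,15  46,11  38, 9  35, 7  33, 6  38, 6 191,46
-22 118,85 128,89 128,88  62,19  59,13  56,12  70,11  23, 9  19, 5  17, 5  24, 2  25, 0
-18 119,85 124,89 128,89 122,86  34,15  31,13  27,10  25, 7  23, 5  15, 6  20, 3  18, 0
-14 119,85 149,35 163,37 164,36  88,24  34, 9  31,10  26, 7  22, 5  18, 5  18, 2  18, 1
-10 118,85 149,35 164,37 165,35 166,34 163,34 157,34  30, 8  24, 6  24, 4  18, 3  14, 3
-6 120,85 151,35 166,36 163,36 164,35 161,35 160,34 138,31  26, 6  24, 4  20, 4  19, 2
-2 122,84 152,34 163,37 165,35 163,34 161,35 163,33 162,34  27, 6  26, 3  23, 4  17, 2
2 125,82 154,34 165,36 167,34 163,34 164,34 163,34  66,16  31, 4  26, 5  23, 4  24, 3
6 127,82 154,34 163,35 164,35 164,36 164,34 164,32  37, 7  37, 4  35, 1  36, 1  22, 2
10 210,31 122,81 131,83 112,26 164,33 163,33 164,33  37, 6  37, 4  37, 1  38, 1  36,-1
14 209,32 122,81 127,82 121,28 167,34 166,32 166,33  42, 5  39, 5  38, 2  37, 0  37, 0
```

The +y seating is felt: force rises from y=-28 on, up to 23 N. Now around to the -x end.

```bash
echo '[[0,[0,-0.012,0],[0,0,0]],[0,[0,-0.015,-0.03],[0,0,0]],[0,[0.03,0,-0.04],[0,0,0]],[0,[0.055,0.024,-0.04],[0,0,0]],[0,[0.055,0.024,-0.04],[0,0,0]]]' > path.dat && python3 nudge.py path.dat; python3 bp.py; python3 - <<'E'
from h import *
goal(brd(-70,-4,17),tilt_axes(BY+np.pi,0)); print(bot.observe()['qpos'].round(2))
E
```

```text
clock: 24.28
position: [0.4013, 0.3716, 0.0579]
tool_rot: [3.138, -0.001, 2.256]
force: [0.6, -1.3, -0.4]
grip_width: 0.0
finger_force: 0.0
board x,y,z -70.4 2.1 57.9 F 1.4 -0.4 -0.4
shift [-0.0004 -0.0063  0.0408] rot [ 0.0032 -0.0013  0.0023]
[-0.8   0.65 -0.07  1.93  0.08  0.56 -0.24]
```

```bash
echo '[[0,[0,-0.0063,0.02],[0,0,0]],[0,[0,-0.0063,0.0408],[0,0,0]],[0,[0,-0.0063,0.0408],[0,0,0.002]],[0,[-0.008,-0.0063,0.0408],[0,0,0.002]],[0,[-0.016,-0.0063,0.0408],[0,0,0.002]]]' > path.dat && python3 nudge.py path.dat; python3 bp.py; echo '[[0,[-0.004,0,0],[0,0,0]],[0,[-0.008,0,0],[0,0,0]],[0,[-0.011,0,0],[0,0,0]],[0,[-0.011,0,0],[0,0,0]]]' > path.dat && python3 nudge.py path.dat>/dev/null; python3 bp.py; for i in 1 2 3; do echo '[[0,[-0.001,0,0],[0,0,0]],[0,[-0.002,0,0],[0,0,0]],[0,[-0.002,0,0],[0,0,0]]]' > path.dat && python3 nudge.py path.dat>/dev/null; python3 bp.py; done
```

```text
clock: 24.9
position: [0.4077, 0.352, 0.0176]
tool_rot: [3.14, 0.0, 2.251]
force: [0.6, 0.1, -0.5]
grip_width: 0.0003
finger_force: 0.0
board x,y,z -51.1 -5.3 17.6 F 0.3 0.6 -0.5
board x,y,z -40.9 -5.8 16.8 F -0.4 0.3 -1.3
board x,y,z -39.1 -5.8 16.7 F -0.5 0.1 0.4
board x,y,z -37.0 -5.8 16.8 F -0.3 0.1 -0.1
board x,y,z -35.6 -5.8 16.8 F -4.1 -0.7 0.2
```

```bash
for i in 1 2; do echo '[[0,[-0.001,0,0],[0,0,0]],[0,[-0.0015,0,0],[0,0,0]],[0,[-0.0015,0,0],[0,0,0]]]' > path.dat && python3 nudge.py path.dat>/dev/null; python3 bp.py; done; echo '[[0,[0.012,0,0],[0,0,0]],[0,[0.016,0,-0.03],[0,0,0]],[0,[-0.01,-0.025,-0.04],[0,0,0]],[0,[-0.02,-0.05,-0.04],[0,0,0]],[0,[-0.02,-0.05,-0.04],[0,0,0]]]' > path.dat && python3 nudge.py path.dat >/dev/null; python3 bp.py; python3 - <<'E'
from see import *
see(20,(-2,-4))
goal(brd(-14,-48,17),tilt_axes(BY+np.pi,0))
E
```

```text
board x,y,z -35.5 -5.8 16.8 F -12.4 -1.4 0.5
board x,y,z -35.3 -5.8 16.8 F -20.2 -2.4 0.6
board x,y,z -11.1 -57.2 57.0 F -0.4 0.1 0.1
387.0 [[22.7, 29.9], [24.9, 2.7], [39.1, 30.6]]
1363.0 [[-1.3, 53.2], [-0.1, 32.2], [41.1, 32.6], [44.5, 38.3], [44.5, 54.1]]
1502.5 [[-25.0, 5.5], [-25.1, -2.6], [-12.2, -2.8], [-8.8, -5.9], [-8.3, -13.9], [-2.7, -16.2], [19.9, -15.7], [21.0, 5.9]]
1802.5 [[-25.0, 53.7], [-25.0, 8.9], [-3.3, 8.6], [-3.6, 53.6]]
shift [0.0022 0.0079 0.04  ] rot [ 0.0009  0.0003 -0.0032]
```

```bash
echo '[[0,[0.001,0.006,0.02],[0,0,0]],[0,[0.002,0.008,0.04],[0,0,-0.003]],[0,[0.002,0.014,0.04],[0,0,-0.003]],[0,[0.002,0.02,0.04],[0,0,-0.003]],[0,[0.002,0.026,0.04],[0,0,-0.003]]]' > path.dat && python3 nudge.py path.dat >/dev/null; python3 bp.py; for i in 1 2 3; do echo '[[0,[0,0.001,0],[0,0,0]],[0,[0,0.002,0],[0,0,0]],[0,[0,0.002,0],[0,0,0]]]' > path.dat && python3 nudge.py path.dat>/dev/null; python3 bp.py; done
```

```text
board x,y,z -14.2 -28.8 17.5 F -0.4 0.5 0.9
board x,y,z -14.1 -28.3 17.0 F 0.2 -4.8 7.8
board x,y,z -14.0 -27.8 16.9 F -1.1 -13.5 14.7
board x,y,z -14.0 -27.5 16.8 F -1.6 -23.4 23.4
```

```bash
echo '[[0,[0,-0.012,0],[0,0,0]],[0,[0,-0.015,-0.03],[0,0,0]],[0,[0.03,0,-0.04],[0,0,0]],[0,[0.045,0.022,-0.04],[0,0,0]],[0,[0.045,0.022,-0.04],[0,0,0]]]' > path.dat && python3 nudge.py path.dat >/dev/null; python3 bp.py; echo '[[0,[0,0.001,0.02],[0,0,0]],[0,[0,0.001,0.04],[0,0,0]],[0,[-0.006,0.001,0.04],[0,0,0]],[0,[-0.012,0.001,0.04],[0,0,0]],[0,[-0.018,0.001,0.04],[0,0,0]]]' > path.dat && python3 nudge.py path.dat >/dev/null; python3 bp.py;  for i in 1 2 3 4; do echo '[[0,[-0.001,0,0],[0,0,0]],[0,[-0.002,0,0],[0,0,0]],[0,[-0.002,0,0],[0,0,0]]]' > path.dat && python3 nudge.py path.dat>/dev/null; python3 bp.py; done
```

```text
board x,y,z -60.6 -0.7 57.0 F 0.6 -0.9 0.4
board x,y,z -40.3 -0.5 17.6 F 0.7 0.5 0.7
board x,y,z -39.2 -0.8 16.9 F -0.0 0.2 -0.7
board x,y,z -37.1 -0.9 16.8 F -0.0 0.0 -0.2
board x,y,z -35.6 -0.9 16.8 F -4.2 -0.5 0.6
board x,y,z -35.4 -0.9 16.8 F -14.6 -1.8 0.9
```

```bash
echo '[[0,[0.012,0,0],[0,0,0]],[0,[0.014,0,-0.03],[0,0,0]],[0,[-0.02,-0.02,-0.05],[0,0,0]],[0,[-0.05,-0.04,-0.06],[0,0,0]],[0,[-0.08,-0.04,-0.06],[0,0,0]]]' > path.dat && python3 nudge.py path.dat >/dev/null; echo '[[0,[0,0,0],[0,0,0]],[0,[0,0,0],[0,0,0]]]' > path.dat && python3 nudge.py path.dat; python3 bp.py; python3 - <<'E'
from see import *
see(21,(-2,-4))
c=pickle.load(open("pics/w21.pkl","rb"));g=cv2.imread("pics/w21.png")[...,0].astype(np.float32)
def prof(f,ts): 
    return ' '.join('%d'%cv2.getRectSubPix(g,(1,1),tuple(map(float,proj(c,f(t),True))))[0,0] for t in ts)
for x in (-24,-21,-18,-14,-10,-6,-4): print('y-joint x',x,prof(lambda t:brd(x,t,26),np.arange(0,16.1,.8)))
for y in (-13,-10,-6,-2,2,5): print('x-joint y',y,prof(lambda t:brd(t,y,26),np.arange(14,30.1,.8)))
print('px per mm',np.linalg.norm(proj(c,brd(20,0,26),True)-proj(c,brd(10,0,26),True))/10)
for z in (12,26):print(z,prof(lambda t:brd(10,t,z),np.arange(-24,34,1.5)))
E
```

```text
clock: 33.33
position: [0.4417, 0.2541, 0.0767]
tool_rot: [3.141, -0.0, 2.254]
force: [0.4, -0.1, -0.1]
grip_width: -0.0001
finger_force: 0.0
board x,y,z 46.3 -40.8 76.7 F 0.3 0.2 -0.1
695.0 [[22.5, 13.6], [45.1, 12.4], [44.5, 30.5], [23.8, 30.7]]
1730.5 [[-0.8, 32.4], [44.6, 32.8], [44.9, 53.8], [-1.0, 54.1]]
2000.0 [[-24.8, 8.6], [-2.8, 8.7], [-3.1, 54.0], [-24.9, 53.3]]
1576.5 [[-24.8, -10.8], [-22.7, -12.8], [2.3, -10.9], [11.0, -6.6], [18.5, -7.0], [18.4, 6.2], [-24.1, 6.6]]
y-joint x -24 243 243 243 243 243 243 243 242 232 192 216 240 243 244 244 244 244 243 243 244 244
y-joint x -21 243 244 244 244 244 244 244 243 230 188 225 241 244 244 244 244 244 244 244 244 244
y-joint x -18 244 244 243 243 244 244 244 243 234 185 220 243 244 244 244 244 244 244 244 244 244
y-joint x -14 244 244 244 244 244 243 244 243 229 197 219 241 244 244 244 244 244 244 244 244 244
y-joint x -10 244 244 244 244 244 244 244 244 229 193 221 241 244 244 244 244 244 244 244 244 244
y-joint x -6 244 244 244 244 244 244 244 244 235 198 215 241 244 244 244 244 244 244 244 244 244
y-joint x -4 244 244 244 244
[... 290 characters left out ...]
239 242 242 238 212 174 136 108 152 163 166 167 167 169 168 167 166 166
x-joint y -2 243 243 243 243 243 243 242 231 186 138 109 153 165 169 169 169 169 170 169 169 168
x-joint y 2 243 243 243 243 243 242 217 180 165 137 109 153 165 169 169 170 170 168 169 169 168
x-joint y 5 243 243 243 243 243 237 203 173 167 139 113 155 166 169 169 169 169 168 169 169 168
px per mm 1.456045552510437
12 112 113 113 114 114 97 97 164 173 172 174 208 242 243 243 243 243 244 243 243 244 243 243 200 200 200 199 200 200 200 200 200 201 201 201 201 175 123 90
26 113 112 112 112 92 110 167 172 171 172 196 231 243 243 243 243 243 243 243 244 240 196 198 197 199 199 198 197 199 198 199 199 199 163 111 89 90 170 241
```

```bash
python3 - <<'E'
from see import *
c=pickle.load(open("pics/w21.pkl","rb"));g=cv2.imread("pics/w21.png")[...,0].astype(np.float32)
prof=lambda f,ts:' '.join('%d'%cv2.getRectSubPix(g,(1,1),tuple(map(float,proj(c,f(t),True))))[0,0] for t in ts)
for y in (38,44,50): print('bonded x-joint',prof(lambda t:brd(t,y,26),np.arange(-9,7,.8)))
for x in (28,34,40): print('bonded y-joint',prof(lambda t:brd(x,t,26),np.arange(24,40,.8)))
for n in ("disc","square"): pass
im=bot.grab_frame("scene"); cv2.imwrite("pics/s9.png",im); a=cv2.imread("pics/scene0.png")
d=cv2.absdiff(im,a).max(2); d[:,330:]=0; m=(d>60).astype(np.uint8); m=cv2.morphologyEx(m,cv2.MORPH_OPEN,np.ones((3,3),np.uint8))
n,l,s,ce=cv2.connectedComponentsWithStats(m); cs=bot.calibration("scene")
for i in range(1,n): print(s[i].tolist(),onplane(cs,*ce[i],0).round(2))
E
```

```text
bonded x-joint 245 244 244 244 244 244 244 240 211 200 239 244 245 244 244 244 244 244 244 244
bonded x-joint 245 244 244 244 245 244 244 243 215 184 238 244 244 244 244 244 244 244 244 244
bonded x-joint 244 245 245 244 244 244 244 239 204 206 238 244 245 244 244 244 244 244 244 244
bonded y-joint 244 244 243 243 244 244 244 243 234 212 220 241 244 244 244 244 244 244 244 244
bonded y-joint 244 244 244 244 244 244 244 243 231 203 208 237 243 244 244 244 244 244 244 244
bonded y-joint 243 244 244 244 244 244 244 242 232 206 219 239 243 244 244 244 244 244 244 244
[252, 11, 78, 165, 6137] [ 1.12 -0.72  0.  ]
[326, 68, 3, 3, 9] [ 1.07 -0.88  0.  ]
[244, 93, 8, 6, 39] [ 1.14 -0.37  0.  ]
[235, 97, 8, 6, 36] [ 1.13 -0.31  0.  ]
[232, 104, 7, 11, 51] [ 1.08 -0.25  0.  ]
[228, 106, 57, 46, 893] [ 0.89 -0.23  0.  ]
[234, 119, 9, 5, 36] [ 1.   -0.21  0.  ]
[197, 147, 18, 9, 105] [0.91 0.04 0.  ]
[293, 155, 5, 4, 19] [ 0.64 -0.26  0.  ]
[288, 160, 9, 10, 53] [ 0.61 -0.22  0.  ]
[289, 165, 24, 16, 237] [ 0.54 -0.21  0.  ]
[203, 177, 8, 13, 64] [0.74 0.13 0.  ]
[202, 205, 36, 31, 598] [0.54 0.19 0.  ]
[207, 239, 55, 36, 1273] [0.39 0.26 0.  ]
[298, 276, 32, 36, 813] [0.1  0.11 0.  ]
```

```bash
echo '[[0,[-0.03,0,-0.02],[0,0,0]],[0,[-0.046,0,-0.03],[0,0,0]],[0,[-0.046,0,-0.03],[0,0,0]],[0,[-0.046,0,-0.03],[0,0,0]]]' > path.dat && python3 nudge.py path.dat; python3 - <<'E'
from see import *
see(22,(-2,-4))
c=pickle.load(open("pics/w22.pkl","rb"));g=cv2.imread("pics/w22.png")[...,0].astype(np.float32)
prof=lambda f,ts:' '.join('%d'%cv2.getRectSubPix(g,(1,1),tuple(map(float,proj(c,f(t),True))))[0,0] for t in ts)
for y in (-13,-10,-6,-2,2,6): print('x-joint y',y,prof(lambda t:brd(t,y,26),np.arange(14,30.1,.8)))
for y in (38,44,50): print('bonded x-joint',prof(lambda t:brd(t,y,26),np.arange(-9,7,.8)))
for x in (-22,-14,-6): print('y-joint',prof(lambda t:brd(x,t,26),np.arange(0,16.1,.8)))
for x in (28,34,40): print('bonded y-joint',prof(lambda t:brd(x,t,26),np.arange(24,40,.8)))
E
```

```text
clock: 33.92
position: [0.4703, 0.2186, 0.1063]
tool_rot: [3.141, -0.001, 2.255]
force: [-0.1, -0.2, -0.1]
grip_width: 0.0003
finger_force: 0.0
1501.5 [[25.4, -11.0], [45.1, -10.6], [44.8, 30.5], [23.0, 30.4], [23.1, -8.7]]
1489.5 [[-0.5, 32.3], [44.7, 33.0], [44.7, 53.6], [-0.8, 54.2]]
1558.0 [[-24.6, 8.5], [-2.8, 8.5], [-3.2, 54.2], [-25.0, 53.3]]
1348.5 [[-24.9, -15.7], [-4.0, -15.7], [2.5, -5.2], [21.5, -5.7], [21.1, 5.7], [-24.5, 6.2]]
x-joint y -13 188 189 188 189 188 188 188 187 178 148 132 158 181 189 189 192 195 190 188 190 188
x-joint y -10 187 188 186 187 188 187 186 187 179 150 140 176 216 231 240 244 244 245 244 244 244
x-joint y -6 232 219 213 227 217 199 217 238 242 227 213 232 243 245 245 245 245 245 245 245 245
x-joint y -2 245 245 246 245 245 245 245 245 244 231 206 234 243 245 245 245 245 245 245 245 245
x-joint y 2 246 245 245 246 246 246 245 245 245 236 192 235 245 246 245 245 245 245 245 246 245
x-joint y 6 242 242 242 242 242 242 242 242 240 220 183 235 245 246 246 245 245 245 245 245 245
bonded x-joint 246 246 246 246 246 246 246 245 230 169 232 245 246 246 246 246 246 246 246 246
bonded x-joint 245 246 246 246 246 246 246 243 220 207 228 244 246 246 246 246 246 246 246 245
bonded x-joint 246 246 246 246 246 246 245 241 217 189 236 246 246 246 245 246 246 246 246 246
y-joint 245 245 246 246 245 245 245 244 233 210 215 242 246 246 246 246 246 246 246 246 246
y-joint 246 246 246 246 246 246 246 244 227 203 225 243 246 246 246 246 246 246 246 246 246
y-joint 246 246 245 246 246 246 246 244 225 192 225 244 245 246 246 246 246 246 246 246 246
bonded y-joint 246 246 246 246 246 246 246 245 232 207 224 241 245 246 246 246 246 246 246 246
bonded y-joint 246 246 246 246 246 246 246 245 227 204 215 241 245 245 246 246 246 246 245 246
bonded y-joint 246 246 246 246 245 245 245 244 236 206 205 241 245 246 246 246 246 246 245 245
```

Both joints look the same as the bonded ones. Handing in.

```bash
python3 -c "
from workcell import bot
print(bot.job_done())"
```

```text
the job is handed in; nothing more can be done
None
```

I opened only the oblong-marked box, right up to its stop, and laid the tile flat, right side up, in the windmill's empty place; both joints match the bonded ones in the wrist pictures, and the job is handed in at about 34 s.

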